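# Photograph and pack the finished paper knives

## Task

Pull every finished paper knife out of the drying block and lay them all gently across the two rails of the photo rack; then half-press the camera's shutter button to its first click, hold it there about a second to focus, and press it fully to take the picture. After that pack all the knives into the blue tray, lying flat on its floor and none on top of another; leave the file in the block and everything else on the bench where it is.

Things in the scene. Friction and masses are not known exactly. Their poses are not given: they have to be found in the camera images.
- knife_red_mid (a point): Paper knife, red handle, 170 mm long, 90 g; absent (None) in some runs. Point: half-way along it, on the centre line; z runs from blade tip to handle end (up while it stands). Along z from the point: square 16 x 16 mm handle from -5 to +85 mm, steel blade (14 mm wide along x, 4 mm thick) from -85 to -5; centre of mass at +9 mm.
- knife_blue_mid (a point): Paper knife, blue handle, 170 mm long, 90 g; absent (None) in some runs. Point: half-way along it, on the centre line; z runs from blade tip to handle end (up while it stands). Along z from the point: square 16 x 16 mm handle from -5 to +85 mm, steel blade (14 mm wide along x, 4 mm thick) from -85 to -5; centre of mass at +9 mm.
- knife_green_mid (a point): Paper knife, green handle, 170 mm long, 90 g; absent (None) in some runs. Point: half-way along it, on the centre line; z runs from blade tip to handle end (up while it stands). Along z from the point: square 16 x 16 mm handle from -5 to +85 mm, steel blade (14 mm wide along x, 4 mm thick) from -85 to -5; centre of mass at +9 mm.
- knife_white_mid (a point): Paper knife, white handle, 170 mm long, 90 g; absent (None) in some runs. Point: half-way along it, on the centre line; z runs from blade tip to handle end (up while it stands). Along z from the point: square 16 x 16 mm handle from -5 to +85 mm, steel blade (14 mm wide along x, 4 mm thick) from -85 to -5; centre of mass at +9 mm.
- block: Fixed beech drying block 250 (x) x 64 (y) x 85 mm high; origin: centre of its underside, z up. Five slots 18 (x) x 8 (y) mm, 70 mm deep, in a row along its x, 50 mm apart, the middle one at the origin. 3 or 4 knives and the file stand in them, blade down, leaning a few degrees at most; handles begin 10 mm above the block. Which stands where varies.
- rack: Fixed photo rack: black base 250 (x) x 170 (y) x 8 mm; origin: centre of its underside, z up. Two white rails along its x at y = -62 and +62 mm, 10 mm thick, tops 50 mm above the bench, with stops 12 mm higher at their ends (234 mm free between). Knives lie across both rails, along the rack's y, their middles about over the rack's x axis, handle to either side.
- tray: Loose blue delivery tray, open on top, outside 230 (x) x 240 (y) x 30 mm high, walls and floor 6 mm, 0.85 kg; origin: centre of its underside, z up. It may get pushed aside during the job.
- shutter_top (a point): Top centre of the camera's red shutter button, 22 mm across, 15 mm above its collar; z points out of it, 22 degrees off vertical. Press along -z: 4 mm at 1 to 2.5 N to the first click; firm up to about 9 N, then 4 mm more, 12 N at the bottom. Springs back. The fixed camera, 130 mm wide, stands between block and rack, its top 225 mm above the bench, lens towards the rack.
- shutter_half (a joint): First stage of the shutter button: 0 at rest, 0.004 m at the first click (and while pressed fully).
- shutter_full (a joint): Second stage of the shutter button: 0 until pushed past the first click, 0.004 m when pressed fully.
- file: Needle file with an orange round handle (12 mm across), 150 mm long, standing in one slot of the drying block; origin at its lower tip. Stays where it is.
- paste_jar: Yellow jar, 56 mm across, 50 mm high; origin at its underside. Stays.
- tape_roll: Turquoise roll of tape lying flat, 84 mm across, 24 mm high; origin at its underside. Stays.
- handpiece: Lying steel handpiece of a grinder, 140 mm long along its x, 25 mm thick; origin at its underside. Stays.
- cork_block: Cork block 90 x 60 x 40 mm; origin at its underside. Stays.
- loupe: Black loupe, 34 mm across, 30 mm high; origin at its underside. Stays.

How it is judged (in metres and radians):
On the way, in this order (a step that is already met when the one before it is completed fails the run):
1. every knife lies across both rails of the photo rack, let go (x of knife_red_mid in the frame of rack between -0.11 and 0.11 m and y of knife_red_mid in the frame of rack between -0.04 and 0.04 m and z of knife_red_mid in the frame of rack between 0.046 and 0.067 m and angle between knife_red_mid's own z axis and vertical between 1.37 and 1.77 rad and x of knife_blue_mid in the frame of rack between -0.11 and 0.11 m and y of knife_blue_mid in the frame of rack between -0.04 and 0.04 m and z of knife_blue_mid in the frame of rack between 0.046 and 0.067 m and angle between knife_blue_mid's own z axis and vertical between 1.37 and 1.77 rad and x of knife_green_mid in the frame of rack between -0.11 and 0.11 m and y of knife_green_mid in the frame of rack between -0.04 and 0.04 m and z of knife_green_mid in the frame of rack between 0.046 and 0.067 m and angle between knife_green_mid's own z axis and vertical between 1.37 and 1.77 rad and x of knife_white_mid in the frame of rack between -0.11 and 0.11 m and y of knife_white_mid in the frame of rack between -0.04 and 0.04 m and z of knife_white_mid in the frame of rack between 0.046 and 0.067 m and angle between knife_white_mid's own z axis and vertical between 1.37 and 1.77 rad and contact force between the fingers and knife_red below 0.2 N and contact force between the fingers and knife_blue below 0.2 N and contact force between the fingers and knife_green below 0.2 N and contact force between the fingers and knife_white below 0.2 N and linear speed of each of knife_red, knife_blue, knife_green, knife_white below 0.03 m/s), for 0.3 s.
2. the shutter button is held at its first click and no further, with the knives on the rack (x of knife_red_mid in the frame of rack between -0.11 and 0.11 m and y of knife_red_mid in the frame of rack between -0.04 and 0.04 m and z of knife_red_mid in the frame of rack between 0.046 and 0.067 m and angle between knife_red_mid's own z axis and vertical between 1.37 and 1.77 rad and x of knife_blue_mid in the frame of rack between -0.11 and 0.11 m and y of knife_blue_mid in the frame of rack between -0.04 and 0.04 m and z of knife_blue_mid in the frame of rack between 0.046 and 0.067 m and angle between knife_blue_mid's own z axis and vertical between 1.37 and 1.77 rad and x of knife_green_mid in the frame of rack between -0.11 and 0.11 m and y of knife_green_mid in the frame of rack between -0.04 and 0.04 m and z of knife_green_mid in the frame of rack between 0.046 and 0.067 m and angle between knife_green_mid's own z axis and vertical between 1.37 and 1.77 rad and x of knife_white_mid in the frame of rack between -0.11 and 0.11 m and y of knife_white_mid in the frame of rack between -0.04 and 0.04 m and z of knife_white_mid in the frame of rack between 0.046 and 0.067 m and angle between knife_white_mid's own z axis and vertical between 1.37 and 1.77 rad and value of joint shutter_half above 0.003 m and value of joint shutter_full below 0.0012 m), for 0.5 s.
3. the shutter button is pressed fully, with the knives on the rack (x of knife_red_mid in the frame of rack between -0.11 and 0.11 m and y of knife_red_mid in the frame of rack between -0.04 and 0.04 m and z of knife_red_mid in the frame of rack between 0.046 and 0.067 m and angle between knife_red_mid's own z axis and vertical between 1.37 and 1.77 rad and x of knife_blue_mid in the frame of rack between -0.11 and 0.11 m and y of knife_blue_mid in the frame of rack between -0.04 and 0.04 m and z of knife_blue_mid in the frame of rack between 0.046 and 0.067 m and angle between knife_blue_mid's own z axis and vertical between 1.37 and 1.77 rad and x of knife_green_mid in the frame of rack between -0.11 and 0.11 m and y of knife_green_mid in the frame of rack between -0.04 and 0.04 m and z of knife_green_mid in the frame of rack between 0.046 and 0.067 m and angle between knife_green_mid's own z axis and vertical between 1.37 and 1.77 rad and x of knife_white_mid in the frame of rack between -0.11 and 0.11 m and y of knife_white_mid in the frame of rack between -0.04 and 0.04 m and z of knife_white_mid in the frame of rack between 0.046 and 0.067 m and angle between knife_white_mid's own z axis and vertical between 1.37 and 1.77 rad and value of joint shutter_full above 0.0028 m), for 0.05 s.
At the end, for the whole second after the job is handed in: Every knife lies flat (within 7 degrees) and at rest on the floor of the tray, its middle no more than 22 mm above the tray's underside, inside the walls and let go; the shutter button is up again, the tray level, the file within 30 mm of its place (x of knife_red_mid in the frame of tray between -0.11 and 0.11 m and y of knife_red_mid in the frame of tray between -0.115 and 0.115 m and z of knife_red_mid in the frame of tray between 0.004 and 0.022 m and angle between knife_red_mid's own z axis and vertical between 1.44 and 1.7 rad and linear speed of each of knife_red, knife_blue, knife_green, knife_white below 0.02 m/s and x of knife_blue_mid in the frame of tray between -0.11 and 0.11 m and y of knife_blue_mid in the frame of tray between -0.115 and 0.115 m and z of knife_blue_mid in the frame of tray between 0.004 and 0.022 m and angle between knife_blue_mid's own z axis and vertical between 1.44 and 1.7 rad and x of knife_green_mid in the frame of tray between -0.11 and 0.11 m and y of knife_green_mid in the frame of tray between -0.115 and 0.115 m and z of knife_green_mid in the frame of tray between 0.004 and 0.022 m and angle between knife_green_mid's own z axis and vertical between 1.44 and 1.7 rad and x of knife_white_mid in the frame of tray between -0.11 and 0.11 m and y of knife_white_mid in the frame of tray between -0.115 and 0.115 m and z of knife_white_mid in the frame of tray between 0.004 and 0.022 m and angle between knife_white_mid's own z axis and vertical between 1.44 and 1.7 rad and contact force between the fingers and knife_red below 0.2 N and contact force between the fingers and knife_blue below 0.2 N and contact force between the fingers and knife_green below 0.2 N and contact force between the fingers and knife_white below 0.2 N and value of joint each of shutter_half, shutter_full below 0.001 m and angle between tray's own z axis and vertical below 0.1 rad and distance of file from where it was at the start of the episode below 0.03 m); the robot touches nothing.
It fails at once if the file or a bystander on the bench is moved by more than 30 mm (distance of any of file, paste_jar, tape_roll, handpiece, cork_block, loupe from where it was at the start of the episode above 0.03 m).
It fails at once if a knife strikes the photo rack hard (over 45 N) (contact force between any of knife_red, knife_blue, knife_green, knife_white and rack above 45 N).
Of knife_red, knife_blue, knife_green, knife_white only 3 to 4 are there at a start; the rules pass over those that are not, and their reading is None.
At some moment in a run one of tray may be knocked a few centimetres aside while the robot is not near it.
It also fails if it takes over 210 s, if anything falls off the work surface, if the arm or the gripper's body presses on something with over 40 N, if the wrist force passes 120 N, or if a joint passes its speed limit or range.

## Robot

A 6-joint arm with a two-finger parallel gripper is mounted at the origin on the work surface. World frame = base frame: x ahead of the robot, y to its left, z up, the work surface at z = 0. Lengths are in mm, angles in rad, forces in N, time in s.
With the tool pointing down it reaches from about 325 to 850 mm from the base axis. Payload 4.4 kg.
Tool frame: the origin (TCP) lies at the very end of the fingers, on their centre line; the grasp point (between the pads) lies 19 mm behind it; x points along the fingers, z is the direction in which the jaws open and shut, and the axes are right-handed (so a half turn about x gives the same grasp; the last joint's range is limited). The gripper opens to 94 mm and grips with 3 to 60 N. Pads are 16 mm wide; open, the fingers measure 119 mm over their backs; the gripper's body (75 mm by 177 mm) begins 78 mm behind the grasp point.
Start: joints at [1.121, 0.207, 1.542, -0, 1.393, -0.15], TCP at [169.824, 549.351, 205.447] pointing down, gripper open.
Joint ranges: [-2.73, 2.73], [-0.86, 2.22], [0.23, 2.46], [-1.11, 4.25], [0.08, 2.63], [-2.82, 2.82]. Speed limits (rad/s): [2.79, 2.79, 3.14, 3.14, 3.14, 3.14].

## Interface

Orientations are given as a 3x3 rotation matrix whose columns are the frame's x, y, z axes.
In Python, from station import * gives the robot as it stands. The module is installed in compiled form; this text tells all that it offers.
- The arm moves only by the tool servo_tool, never from a script. Its argument "steps" is a list of rows, each a list of 7 numbers: the turn, a rotation vector about the tool's x, y, z in degrees, then the shift along the tool's x, y, z in mm, then the opening, from 0 (shut) to 1 (fully open). In form: [[rx, ry, rz, dx, dy, dz, gripper], ...]. A call has 1 to 10 rows; each row is the pose to reach, as a shift and turn from the pose commanded when the call began, along the tool's axes at that moment; what a row does not reach only later rows make up. A row lasts 1/12 s, in which the tool goes at most 41.7 mm and 7.16 degrees, less where a joint would pass 70% of its speed; a pose out of reach is approached as far as the arm can. A call with a gripper value outside its range is refused whole. The fingers move at their own pace and stop on an object; the grip force is fixed at half the most. Time passes only in rows, so rows that repeat a pose let the fingers close. It gives the time, the measured TCP pose, the force and the opening at its end, in the units of the state.
- sense(): the state, without advancing time (a new reading comes with each control period).
- capture(name): name is "scene" or "top"; returns a dict with "color" (400x640x3 uint8, red, green, blue), "range_z" (400x640 float32, mm along the optical axis (not along the pixel's ray), 0 where there is no reading), "camera_matrix" (3x3 intrinsics, pixels), "rvec" (rotation vector, rad) and "tvec" (3), from world to camera coordinates, as OpenCV has them. Camera axes: x right, y down, z forward; pixel columns grow to the right and rows downward; lengths in mm; the calibration is good to about 2 mm. A picture is of the moment at which its call begins.
- finish_job(): hands the job in, once; it reports no verdict.
The state is a dict: "time_s": time; "q": joint angles; "joint_vel": joint speeds; "joint_efforts": joint torques, N m; "eef_pos": TCP position; "tcp_rot": TCP orientation; "force": force on the tool from outside, world axes, zero at the start; "wrist_torque": the same for the moment, N m; "gripper_width": opening from 0.0 (shut) to 1.0 (fully open).
Only numpy, scipy, OpenCV 4.12 (cv2) and the standard library are available. Lean on these libraries where they do the work, as an engineer would, in place of code of your own. Each camera call takes 0.05 s, during which the arm holds its last target.

## Working session

There is one attempt and no reset: what is moved stays moved. The work goes in short steps, Python scripts to look and compute and a tool call to move; the robot and the scene stay as the last step left them, time stands still between calls to the robot, and variables do not carry over. Pictures are saved under pics/ and viewed, and the job is handed in when it is done.

Besides the shell and the picture viewer there is one more tool, called after ">>>" by a JSON object that holds its "api" and its "payload". servo_tool: Moves the arm, as the interface text tells. Its arguments: {"type":"object","properties":{"steps":{"type":"array","items":{"type":"array","items":{"type":"number"}}}},"required":["steps"]}

```bash
mkdir -p pics; python3 - <<'E'
from station import *
import cv2
s=sense();print({k:s[k] for k in ('time_s','eef_pos','tcp_rot','force','gripper_width')})
for n in('scene','top'):
    c=capture(n);cv2.imwrite(f'pics/{n}0.png',c['color'][:,:,::-1]);print(n,c['camera_matrix'],c['rvec'],c['tvec'])
    R=cv2.Rodrigues(c['rvec'])[0];print(-R.T@c['tvec'],R)
E
```

```text
{'time_s': 0.0, 'eef_pos': array([169.49433952, 548.62368823, 204.31014926]), 'tcp_rot': array([[-9.28362949e-04, -9.55399523e-01,  2.95314899e-01],
       [-2.01937321e-03,  2.95316215e-01,  9.55397433e-01],
       [-9.99997530e-01,  2.90604583e-04, -2.20346883e-03]]), 'force': array([-0.10544292,  0.2221895 , -0.92193181]), 'gripper_width': 0.9995937131952225}
scene [[411.82072601   0.         327.27631784]
 [  0.         411.82072601 199.99490831]
 [  0.           0.           1.        ]] [ 1.51853445  2.08213893 -0.85359466] [ 211.20195002 -271.73635432 1587.25892817]
[1290.62364359  221.06263878  960.86405665] [[-0.31257433  0.94971402 -0.01845466]
 [ 0.6893687   0.21343651 -0.69225404]
 [-0.65350447 -0.22910291 -0.72141789]]
top [[381.13214806   0.         324.14363549]
 [  0.         381.13214806 198.50013635]
 [  0.           0.           1.        ]] [ 2.13838465 -2.13256585  0.21259348] [ -41.74679339  576.76678641 1083.78999335]
[ 373.41151637  -19.50668633 1170.12255725] [[ 0.0010387  -0.99982501  0.01867809]
 [-0.98383558 -0.00436644 -0.17902093]
 [ 0.17907116 -0.01819022 -0.98366795]]
```

View pics/scene0.png

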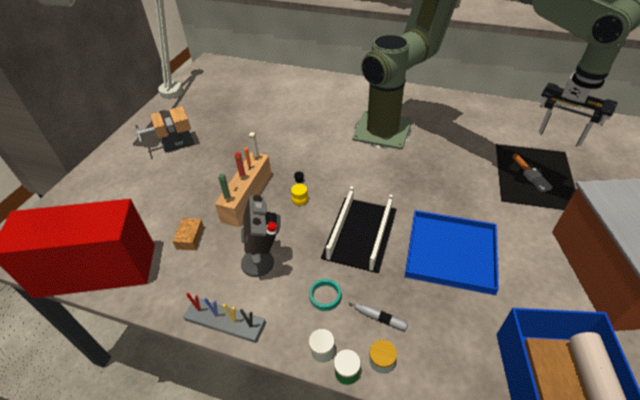

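View pics/top0.png

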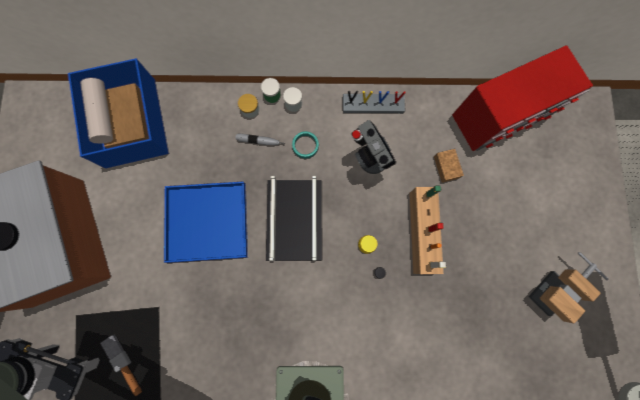

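```bash
cat > h.py <<'E'
from station import *
import cv2, numpy as np
def cap(n):
    c=capture(n);R=cv2.Rodrigues(c['rvec'])[0];K=c['camera_matrix'];t=np.array(c['tvec']).ravel()
    c['R']=R;c['t']=t;c['C']=-R.T@t
    v,u=np.mgrid[0:400,0:640];d=np.stack([(u-K[0,2])/K[0,0],(v-K[1,2])/K[1,1],np.ones_like(u,float)],-1)
    c['dir']=d@R            # world ray dirs, per unit z
    c['P']=c['C']+c['dir']*c['range_z'][...,None]
    c['hsv']=cv2.cvtColor(c['color'],cv2.COLOR_RGB2HSV)
    return c
def px(c,p):
    q=c['R']@np.array(p,float)+c['t'];K=c['camera_matrix'];return K[0,0]*q[0]/q[2]+K[0,2],K[1,1]*q[1]/q[2]+K[1,2]
def ray(c,u,v,z):
    K=c['camera_matrix'];d=np.array([(u-K[0,2])/K[0,0],(v-K[1,2])/K[1,1],1])@c['R']
    return c['C']+d*(z-c['C'][2])/d[2]
def tri(c1,p1,c2,p2):
    A=[];b=[]
    M=np.zeros((3,3));y=np.zeros(3)
    for c,p in((c1,p1),(c2,p2)):
        K=c['camera_matrix'];d=np.array([(p[0]-K[0,2])/K[0,0],(p[1]-K[1,2])/K[1,1],1])@c['R'];d/=np.linalg.norm(d)
        Q=np.eye(3)-np.outer(d,d);M+=Q;y+=Q@c['C']
    return np.linalg.solve(M,y)
def crop(c,x0,y0,x1,y1,f,name):
    cv2.imwrite(name,cv2.resize(c['color'][y0:y1,x0:x1,::-1],None,fx=f,fy=f,interpolation=cv2.INTER_CUBIC))
E
python3 - <<'E'
from h import *
t=cap('top');s=cap('scene')
crop(t,340,110,460,290,3.3,'pics/tblock.png'); crop(s,205,120,295,280,3.7,'pics/sblock.png')
np.set_printoptions(precision=1,suppress=True)
for n,c in(('top',t),('scene',s)):
    P=c['P'];z=P[...,2]
    y=P[...,1];x=P[...,0]
    # block top
    m=(abs(z-85)<6)&(y<-200)&(y>-500)&(x>150)&(x<520)
    pts=P[m][:,:2].astype(np.float32)
    k,l,st,ce=cv2.connectedComponentsWithStats(m.astype(np.uint8))
    i=1+np.argmax(st[1:,4]);q=P[l==i];print(n,'block',len(q),q.mean(0),cv2.minAreaRect(q[:,:2].astype(np.float32)))
    m=(abs(z-50)<8)&(y<250)&(y>0)&(x>150)&(x<520)
    k,l,st,ce=cv2.connectedComponentsWithStats(m.astype(np.uint8))
    for i in range(1,k):
        if st[i,4]>40:
            q=P[l==i];print(n,'rail',len(q),q.mean(0),cv2.minAreaRect(q[:,:2].astype(np.float32)))
    h=c['hsv'];m=(abs(h[...,0].astype(int)-112)<10)&(h[...,1]>150)&(y>120)&(y<480)&(x>180)&(x<520)&(z<60)
    q=P[m];print(n,'tray',len(q),q.mean(0),cv2.minAreaRect(q[:,:2].astype(np.float32)))
    # handles
    m=(z>92)&(z<210)&(y<-250)&(y>-420)&(x>150)&(x<430)
    k,l,st,ce=cv2.connectedComponentsWithStats(m.astype(np.uint8))
    for i in range(1,k):
        if st[i,4]>6:
            q=P[l==i];print(n,'handle',len(q),q.mean(0),q[:,2].min(),q[:,2].max(),np.median(c['color'][l==i],0), 'hi',q[q[:,2]>q[:,2].max()-12].mean(0))
    m=(h[...,1]>150)&((h[...,0]<8)|(h[...,0]>172))&(z>200)&(z<270)&(abs(y)<250)&(x>200)&(x<700)
    q=P[m];print(n,'btn',len(q),q.mean(0),np.argwhere(m).mean(0)[::-1])
E
```

```text
top block 1070 [ 437.4 -337.9   85.3] ((438.9619445800781, -341.54400634765625), (159.13967895507812, 65.42970275878906), 0.3869589865207672)
top rail 147 [460.2 112.   50.5] ((457.14520263671875, 112.14952087402344), (10.522525787353516, 122.93891143798828), 89.85608673095703)
top tray 3319 [458.  321.2   9.8] ((462.2022705078125, 313.96356201171875), (130.7581329345703, 241.01693725585938), 3.830064296722412)
top handle 13 [ 428.3 -339.2  137.1] 102.77159299564391 165.41079680573273 [115.  72.  35.] hi [ 427.9 -341.2  164.1]
top handle 100 [ 383.  -337.1  157.6] 97.53420165879129 188.88592311503407 [110.   95.5  82. ] hi [ 383.2 -340.4  184.2]
top btn 0 [nan nan nan] [nan nan]
scene block 578 [ 445.6 -333.9   85. ] ((436.71539306640625, -340.2156677246094), (166.85012817382812, 68.58451843261719), 0.986918568611145)
scene rail 115 [458.3 114.6  50.7] ((459.1152038574219, 114.23031616210938), (121.01899719238281, 9.845752716064453), 0.26693588495254517)
scene tray 3089 [454.3 322.1   9.8] ((461.3415222167969, 314.5823669433594), (128.77516174316406, 237.32440185546875), 3.071399688720703)
scene handle 155 [ 387.1 -337.8  144.2] 92.14172653416597 187.33280335348775 [138. 128. 111.] hi [ 385.7 -338.7  182.1]
scene btn 0 [nan nan nan] [nan nan]<stdin>:27: RuntimeWarning: Mean of empty slice.
  ret = um.true_divide(
```

```bash
python3 - <<'E'
from h import *
t=cap('top');s=cap('scene')
np.set_printoptions(precision=1,suppress=True)
crop(t,340,110,460,190,6,'pics/tcam.png'); crop(s,235,190,295,280,6,'pics/scam.png')
for n,c in(('top',t),('scene',s)):
    P=c['P'];z=P[...,2]
    y=P[...,1];x=P[...,0];h=c['hsv']
    m=(abs(z-85)<6)&(y<-200)&(y>-500)&(x>150)&(x<720)
    k,l,st,ce=cv2.connectedComponentsWithStats(m.astype(np.uint8))
    i=1+np.argmax(st[1:,4]);q=P[l==i];print(n,'block',len(q),q.mean(0),cv2.minAreaRect(q[:,:2].astype(np.float32)))
    m=(abs(z-50)<5)&(y<200)&(y>0)&(x>250)&(x<720)
    k,l,st,ce=cv2.connectedComponentsWithStats(m.astype(np.uint8))
    for i in range(1,k):
        if st[i,4]>40:
            q=P[l==i];print(n,'rail',len(q),q.mean(0),cv2.minAreaRect(q[:,:2].astype(np.float32)))
    m=(abs(h[...,0].astype(int)-112)<10)&(h[...,1]>150)&(y>120)&(y<480)&(x>180)&(x<720)&(z<60)
    q=P[m];print(n,'tray',len(q),q.mean(0),cv2.minAreaRect(q[:,:2].astype(np.float32)))
    m=(z>92)&(z<210)&(y<-250)&(y>-420)&(x>250)&(x<630)
    k,l,st,ce=cv2.connectedComponentsWithStats(m.astype(np.uint8))
    for i in range(1,k):
        if st[i,4]>6:
            q=P[l==i];lo=q[q[:,2]<125];hi=q[q[:,2]>q[:,2].max()-10];print(n,'handle',len(q),q[:,2].min(),q[:,2].max(),np.median(c['color'][l==i],0),'lo',lo.mean(0), 'hi',hi.mean(0),hi.min(0),hi.max(0))
    m=(h[...,1]>130)&((h[...,0]<8)|(h[...,0]>172))&(z>190)&(z<280)&(y<50)&(y>-300)&(x>350)&(x<800)
    q=P[m];print(n,'btn',len(q),q.mean(0),q.min(0),q.max(0),np.argwhere(m).mean(0)[::-1])
E
```

```text
top block 1647 [ 479.6 -337.6   85.2] ((483.47210693359375, -341.24609375), (248.01844787597656, 66.54864501953125), 0.1780238002538681)
top rail 270 [519.4 112.7  50.5] ((520.201416015625, 112.90603637695312), (232.0131378173828, 10.55416488647461), 0.4268428385257721)
top tray 6142 [511.4 322.1   9.9] ((511.6697692871094, 316.75482177734375), (229.76760864257812, 241.36236572265625), 3.8114235401153564)
top handle 110 92.53360975664418 188.05555859643323 [50.  57.5 39.5] lo [ 579.8 -334.8  110.4] hi [ 581.7 -339.   184. ] [ 574.8 -346.6  179. ] [ 589.1 -331.6  188.1]
top handle 106 97.44188491185128 188.76568964252908 [91.5 35.5 24. ] lo [ 480.9 -334.9  110.1] hi [ 482.6 -340.5  184.6] [ 475.7 -349.2  180.8] [ 489.3 -332.9  188.8]
top handle 47 104.8537019857697 168.18763773679757 [119.  74.  36.] lo [ 431.8 -337.6  114.6] hi [ 432.7 -340.9  164.6] [ 427.9 -347.4  159.5] [ 438.4 -336.1  168.2]
top handle 101 96.4010173829165 189.1780263005686 [113.  99.  83.] lo [ 382.3 -334.4  109.8] hi [ 382.9 -340.8  184.7] [ 375.9 -347.9  179.3] [ 391.2 -333.7  189.2]
top btn 50 [ 723.4 -121.8 
[... 549 characters left out ...]
11. ] lo [ 387.6 -337.7  110.1] hi [ 384.9 -339.5  182.9] [ 374.6 -348.3  177.6] [ 392.6 -331.1  187.2]
scene handle 75 92.74512415546712 166.0218834340901 [146.  83.  42.] lo [ 436.  -337.7  109. ] hi [ 433.7 -339.2  162.4] [ 426.7 -345.7  156.3] [ 440.2 -335.   166. ]
scene handle 167 94.36501982066261 189.58134366272623 [119.  51.  39.] lo [ 487.2 -336.8  110.1] hi [ 485.8 -337.4  184.3] [ 478.2 -345.   180.1] [ 494.6 -331.2  189.6]
scene handle 182 96.15256342133387 187.6624147625854 [65. 75. 53.] lo [ 587.5 -335.2  110.9] hi [ 585.2 -337.   183.3] [ 576.9 -346.2  177.9] [ 592.5 -330.5  187.7]
scene btn 75 [ 727.9 -120.2  204.5] [ 714.2 -131.4  194.6] [ 736.4 -110.2  212. ] [271.5 226.1]
```

View pics/tblock.png

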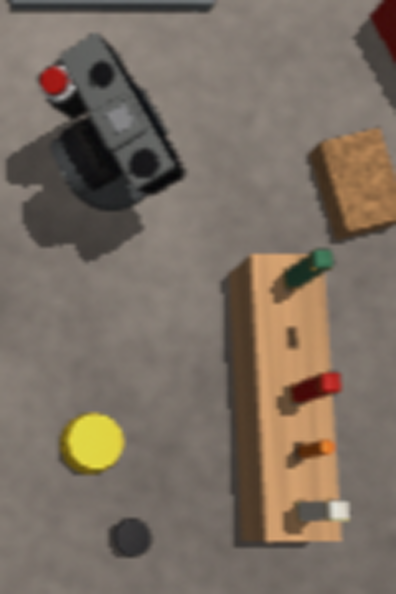

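View pics/sblock.png

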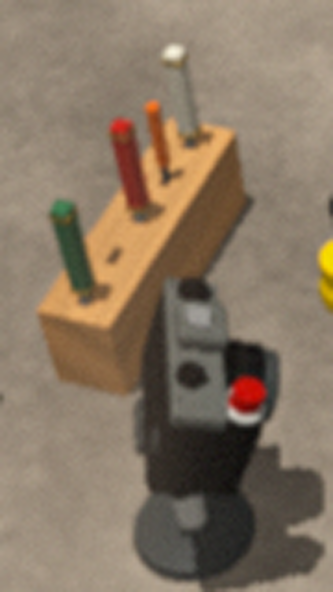

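```bash
ls pics
```

```text
sblock.png
scam.png
scene0.png
tblock.png
tcam.png
top0.png
```

View pics/tcam.png

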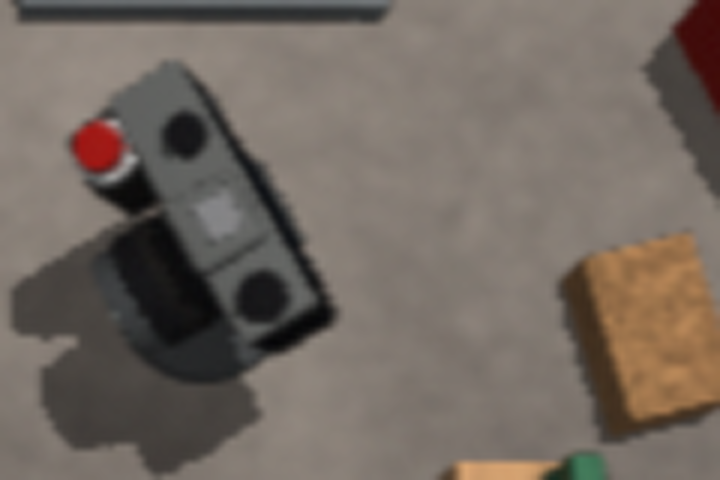

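View pics/scam.png

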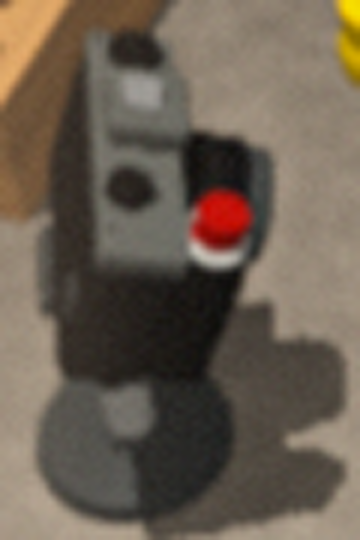

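```bash
python3 - <<'E'
from h import *
np.set_printoptions(precision=1,suppress=True)
t=cap('top');s=cap('scene')
for n,c in(('top',t),('scene',s)):
    P=c['P'];z=P[...,2];y=P[...,1];x=P[...,0];h=c['hsv']
    m=(z>150)&(z<300)&(y<0)&(y>-260)&(x>500)&(x<850);q=P[m];print(n,'cam',len(q),q.min(0),q.max(0))
    for lo,hi in((60,150),(150,190),(190,215),(215,240)):
        m=(z>lo)&(z<hi)&(y<0)&(y>-260)&(x>500)&(x<850);q=P[m];print(lo,len(q),q.min(0),q.max(0),cv2.minAreaRect(q[:,:2].astype(np.float32)))
    for yy in((-60,40),(80,140)):
        m=(abs(z-50)<5)&(y<yy[1])&(y>yy[0])&(x>300)&(x<700)
        q=P[m];print('rail',len(q),q.mean(0),cv2.minAreaRect(q[:,:2].astype(np.float32)))
    m=(h[...,1]>130)&((h[...,0]<8)|(h[...,0]>172))&(z>185)&(z<280)&(y<50)&(y>-300)&(x>350)&(x<800)
    q=P[m];i=np.argwhere(m)
    qq=q-q.mean(0);print(np.linalg.svd(qq,full_matrices=False)[1:])
    up=q[q[:,2]>203];print(len(up),up.mean(0))
    for zz in range(194,214,3):
        k=q[abs(q[:,2]-zz)<1.5];print(zz,len(k),k.mean(0) if len(k) else '')
E
```

```text
top cam 1269 [ 637.7 -235.1  150.1] [ 769.6 -111.4  227.3]
60 56 [ 639.5 -239.5   61.4] [759.6  -6.7 149.7] ((656.0020751953125, -129.87771606445312), (107.63320922851562, 224.25999450683594), 32.70769500732422)
150 447 [ 638.2 -235.1  150.1] [ 769.6 -112.7  189.9] ((695.27490234375, -168.21096801757812), (126.22251892089844, 96.03030395507812), 26.296714782714844)
190 655 [ 637.7 -220.3  190.1] [ 763.4 -111.4  214.9] ((695.8580322265625, -167.51470947265625), (129.11126708984375, 67.86983489990234), 30.874784469604492)
215 167 [ 649.3 -206.3  215.1] [ 759.2 -154.7  227.3] ((698.943115234375, -168.04696655273438), (117.94229888916016, 34.63062286376953), 27.797527313232422)
rail 243 [513.6 -10.5  50.5] ((516.56787109375, -11.607516288757324), (241.36280822753906, 8.78321647644043), 0.4046314060688019)
rail 265 [518.3 112.7  50.7] ((515.7726440429688, 112.63556671142578), (240.39224243164062, 10.889177322387695), 0.34796854853630066)
(array([46.9, 39.3, 24.7]), array([[-0.6, -0.6,  0.5],
       [ 0.8, -0.5,  0.3],
       [-0.1, -0.6, -0.8]]))
46 [ 723.5 -122.1  206.8]
194 2 [ 727.9 -1
[... 725 characters left out ...]
798583984375, -169.501708984375), (89.05721282958984, 34.52748107910156), 27.695653915405273)
rail 234 [525.8  -8.7  50.1] ((522.1206665039062, -9.260309219360352), (248.8992156982422, 11.219853401184082), 0.4921780824661255)
rail 230 [527.1 115.   50.6] ((523.174072265625, 114.6926040649414), (245.54202270507812, 10.131025314331055), 0.31798049807548523)
(array([54. , 49.9, 28.8]), array([[ 0.9, -0.3, -0.2],
       [-0.2, -0.9,  0.4],
       [-0.3, -0.4, -0.9]]))
52 [ 726.1 -120.6  206.5]
194 2 [ 728.  -113.6  194.1]
197 7 [ 733.8 -119.1  197.5]
200 8 [ 731.7 -120.5  200.1]
203 20 [ 726.9 -118.5  203.3]
206 19 [ 726.  -119.5  206.1]
209 18 [ 727.  -124.   208.9]
212 1 [ 732.5 -118.8  210.6]
```

```bash
cat >> h.py <<'E'
from scipy.spatial.transform import Rotation as Ro
def RT(t,z=(1,0,0)):
    t=np.array(t,float);t/=np.linalg.norm(t);z=np.array(z,float);z-=t*(z@t);z/=np.linalg.norm(z)
    return np.column_stack([t,np.cross(z,t),z])
G45=RT((0,1,-1)); L45=RT((0,-1,-1)); DN=RT((0,0,-1))
def rel(p,R=None,grasp=False,s=None):
    s=s or sense();R0=s['tcp_rot'];R=R0 if R is None else R
    p=np.array(p,float)
    if grasp: p=p+19*R[:,0]
    rv=Ro.from_matrix(R0.T@R).as_rotvec(degrees=True);d=R0.T@(p-s['eef_pos'])
    print('ROW',np.round(rv,1).tolist(),np.round(d,1).tolist(),'rot',round(np.linalg.norm(rv)),'dist',round(np.linalg.norm(d)))
def st():
    s=sense();R=s['tcp_rot'];print('t',round(s['time_s'],1),'tcp',s['eef_pos'].round(1),'grasp',(s['eef_pos']-19*R[:,0]).round(1),'x',R[:,0].round(3),'z',R[:,2].round(3),'q',s['q'].round(2),'F',s['force'].round(1),'w',round(float(s['gripper_width']),3))
E
python3 -c "
from h import *
rel((400,100,350),RT((0,.3,-1)))"
```

```text
ROW [72.3, -10.6, 14.4] [-144.6, -352.6, -361.3] rot 74 dist 525
```

>>> {"api": "servo_tool", "payload": {"steps": [[36,-5,7,-120,-90,-90,0.35],[72,-11,14,-145,-353,-361,0.35],[72,-11,14,-145,-353,-361,0.35],[72,-11,14,-145,-353,-361,0.35],[72,-11,14,-145,-353,-361,0.35],[72,-11,14,-145,-353,-361,0.35],[72,-11,14,-145,-353,-361,0.35],[72,-11,14,-145,-353,-361,0.35],[72,-11,14,-145,-353,-361,0.35],[72,-11,14,-145,-353,-361,0.35]]}}

```text
time_s: 1.23
eef_pos: [350.5, 196.7, 324.3]
tcp_rot: [[0.005, -0.044, 0.999], [0.279, 0.959, 0.041], [-0.96, 0.279, 0.017]]
force: [0.4, -0.5, -0.6]
gripper_width: 0.358
```

```bash
python3 -c "
from h import *
st();rel((400,100,350),RT((0,.3,-1)));rel((470,-330,350),G45)"
```

```text
t 1.2 tcp [350.5 196.7 324.3] grasp [350.4 191.4 342.6] x [ 0.005  0.279 -0.96 ] z [0.999 0.041 0.017] q [ 0.04 -0.34  1.84  0.28  1.62  0.02] F [ 0.4 -0.5 -0.6] w 0.358
ROW [2.5, 0.2, 0.5] [-51.4, -87.8, 45.9] rot 3 dist 112
ROW [2.5, -0.4, 28.8] [-171.2, -503.4, 98.2] rot 29 dist 541
```

>>> {"api": "servo_tool", "payload": {"steps": [[0,0,5,-100,-100,60,0.35],[2,0,29,-171,-503,98,0.35],[2,0,29,-171,-503,98,0.35],[2,0,29,-171,-503,98,0.35],[2,0,29,-171,-503,98,0.35],[2,0,29,-171,-503,98,0.35],[2,0,29,-171,-503,98,0.35],[2,0,29,-171,-503,98,0.35],[2,0,29,-171,-503,98,0.35],[2,0,29,-171,-503,98,0.35]]}}

```text
time_s: 2.07
eef_pos: [442.7, -189.0, 346.7]
tcp_rot: [[-0.013, -0.01, 1.0], [0.709, 0.705, 0.016], [-0.706, 0.709, -0.002]]
force: [1.1, 0.3, 1.1]
gripper_width: 0.351
```

```bash
python3 -c "
from h import *
st();rel((583.5,-425,225),G45,True)"
```

```text
t 2.1 tcp [ 442.7 -189.   346.7] grasp [ 442.9 -202.5  360.1] x [-0.013  0.709 -0.706] z [ 1.     0.016 -0.002] q [-0.91  0.28  1.37  0.52  2.11 -0.8 ] F [1.1 0.3 1.1] w 0.351
ROW [0.5, -0.7, -0.1] [-64.2, -254.1, 137.6] rot 1 dist 296
```

>>> {"api": "servo_tool", "payload": {"steps": [[0.5,-0.7,0,-64,-254,138,0.35],[0.5,-0.7,0,-64,-254,138,0.35],[0.5,-0.7,0,-64,-254,138,0.35],[0.5,-0.7,0,-64,-254,138,0.35],[0.5,-0.7,0,-64,-254,138,0.35],[0.5,-0.7,0,-64,-254,138,0.35],[0.5,-0.7,0,-64,-254,138,0.35],[0.5,-0.7,0,-64,-254,138,0.35],[0.5,-0.7,0,-64,-254,138,0.35],[0.5,-0.7,0,-64,-254,138,0.35]]}}

```text
time_s: 2.9
eef_pos: [583.8, -408.4, 210.8]
tcp_rot: [[-0.003, -0.001, 1.0], [0.71, 0.704, 0.003], [-0.704, 0.71, -0.001]]
force: [-0.1, 0.2, 0.2]
gripper_width: 0.35
```

```bash
python3 -c "
from h import *
st();rel((583.5,-340.5,125),G45,True)"
```

```text
t 2.9 tcp [ 583.8 -408.4  210.8] grasp [ 583.9 -421.9  224.2] x [-0.003  0.71  -0.704] z [ 1.     0.003 -0.001] q [-0.94  0.95  0.62  0.54  2.18 -0.77] F [-0.1  0.2  0.2] w 0.35
ROW [0.1, -0.1, -0.3] [127.6, -13.3, -0.0] rot 0 dist 128
```

>>> {"api": "servo_tool", "payload": {"steps": [[0,0,0,30,-13,0,0.35],[0,0,0,60,-13,0,0.35],[0,0,0,90,-13,0,0.35],[0,0,0,112,-13,0,0.35],[0,0,0,128,-13,0,0.35],[0,0,0,128,-13,0,0.35]]}}

```text
time_s: 3.4
eef_pos: [583.4, -323.2, 114.7]
tcp_rot: [[-0.004, -0.004, 1.0], [0.709, 0.705, 0.006], [-0.705, 0.709, 0.0]]
force: [-0.8, 0.2, 0.1]
gripper_width: 0.354
```

```bash
python3 -c "
from h import *
st();rel((583.5,-340.5,125),G45,True)
s=cap('scene');crop(s,195,100,315,240,4,'pics/s1.png');t=cap('top');crop(t,380,150,480,300,4,'pics/t1.png')"
```

```text
t 3.4 tcp [ 583.4 -323.2  114.7] grasp [ 583.5 -336.7  128.1] x [-0.004  0.709 -0.705] z [1.    0.006 0.   ] q [-0.87  0.88  0.95  0.5   1.93 -0.85] F [-0.8  0.2  0.1] w 0.354
ROW [0.2, -0.2, -0.2] [-0.5, -5.0, 0.1] rot 0 dist 5
```

View pics/s1.png

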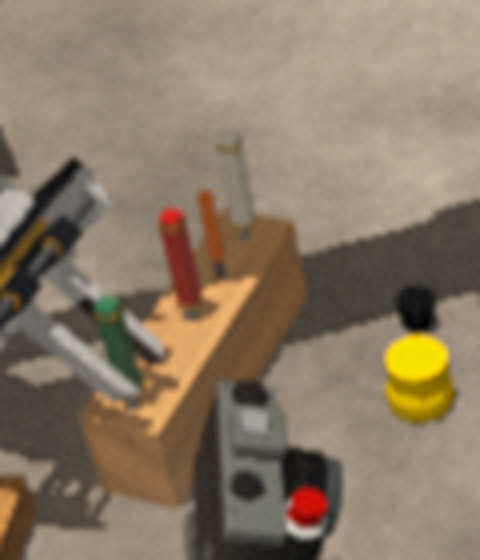

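View pics/t1.png

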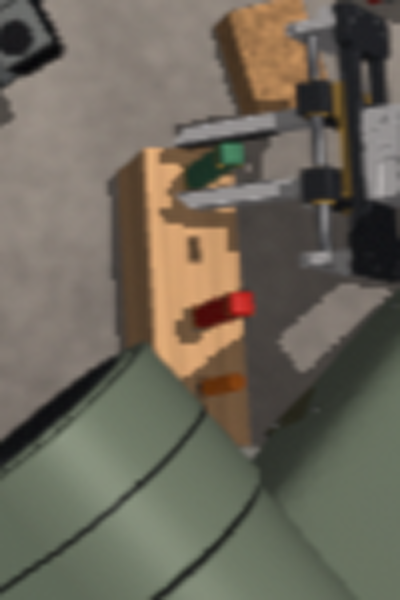

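>>> {"api": "servo_tool", "payload": {"steps": [[0,0,0,0,-5,0,0.35],[0,0,0,0,-5,0,0.35],[0,0,0,0,-5,0,0.0],[0,0,0,0,-5,0,0.0],[0,0,0,0,-5,0,0.0],[0,0,0,0,-5,0,0.0],[0,0,0,0,-5,0,0.0]]}}

```text
time_s: 4.08
eef_pos: [584.0, -331.2, 108.8]
tcp_rot: [[-0.001, -0.002, 1.0], [0.708, 0.706, 0.002], [-0.706, 0.708, 0.001]]
force: [-0.1, -0.7, 0.4]
gripper_width: 0.165
```

```bash
python3 -c "
from h import *
st();rel((583.5,-340,225),G45,True)"
```

```text
t 4.1 tcp [ 584.  -331.2  108.8] grasp [ 584.1 -344.6  122.2] x [-0.001  0.708 -0.706] z [1.    0.002 0.001] q [-0.88  0.89  0.93  0.5   1.93 -0.86] F [-0.1 -0.7  0.4] w 0.165
ROW [0.1, -0.1, -0.1] [-69.3, 76.1, -0.5] rot 0 dist 103
```

>>> {"api": "servo_tool", "payload": {"steps": [[0,0,0,-7,7,0,0],[0,0,0,-18,18,0,0],[0,0,0,-32,32,0,0],[0,0,0,-48,48,0,0],[0,0,0,-64,64,0,0],[0,0,0,-80,82,0,0],[0,0,0,-90,92,0,0],[0,0,0,-90,92,0,0],[0,0,0,-90,92,0,0]]}}

```text
time_s: 4.83
eef_pos: [584.4, -330.2, 239.2]
tcp_rot: [[0.0, -0.003, 1.0], [0.706, 0.708, 0.002], [-0.708, 0.706, 0.002]]
force: [-0.1, -0.4, -1.7]
gripper_width: 0.169
```

```bash
python3 -c "
from h import *
st();rel((560,77,260),RT((0,0.01,-1)),True);rel((585,77,160),L45,True)
s=cap('scene');crop(s,165,60,315,240,3.3,'pics/s2.png')"
```

```text
t 4.8 tcp [ 584.4 -330.2  239.2] grasp [ 584.3 -343.6  252.6] x [ 0.     0.706 -0.708] z [1.    0.002 0.002] q [-0.88  0.78  0.85  0.55  2.09 -0.75] F [-0.1 -0.4 -1.7] w 0.169
ROW [0.2, 0.1, -44.4] [286.4, 289.7, -23.4] rot 44 dist 408
ROW [0.2, 0.2, -89.9] [343.7, 213.3, 1.4] rot 90 dist 404
```

View pics/s2.png

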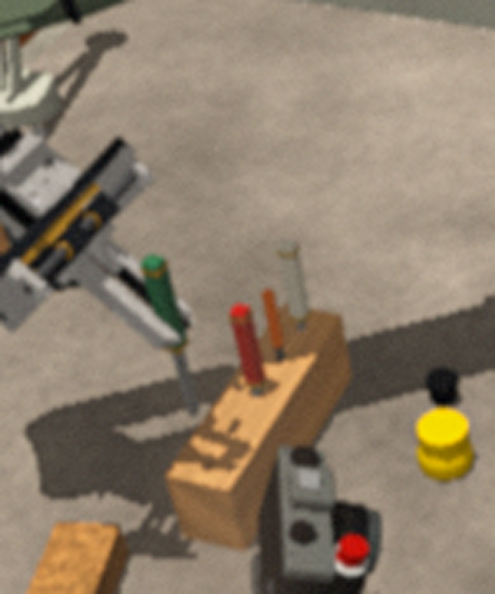

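>>> {"api": "servo_tool", "payload": {"steps": [[0,0,-5,10,30,-5,0],[0,0,-44,286,290,-23,0],[0,0,-44,286,290,-23,0],[0,0,-44,286,290,-23,0],[0,0,-44,286,290,-23,0],[0,0,-44,286,290,-23,0],[0,0,-44,286,290,-23,0],[0,0,-44,286,290,-23,0],[0,0,-44,286,290,-23,0],[0,0,-44,286,290,-23,0]]}}

```text
time_s: 5.72
eef_pos: [558.0, 75.7, 239.1]
tcp_rot: [[-0.004, -0.003, 1.0], [0.02, 1.0, 0.004], [-1.0, 0.02, -0.004]]
force: [1.3, -0.5, -0.3]
gripper_width: 0.166
```

```bash
python3 -c "
from h import *
st();rel((585,77,160),L45,True)"
```

```text
t 5.7 tcp [558.   75.7 239.1] grasp [558.   75.4 258.1] x [-0.004  0.02  -1.   ] z [ 1.     0.004 -0.004] q [-0.03  0.16  1.53  0.02  1.46 -0.04] F [ 1.3 -0.5 -0.3] w 0.166
ROW [0.3, -0.1, -46.1] [92.1, -14.1, 27.4] rot 46 dist 97
```

>>> {"api": "servo_tool", "payload": {"steps": [[0,0,-7,10,0,27,0],[0,0,-43,92,-14,27,0],[0,0,-43,92,-14,27,0],[0,0,-43,92,-14,27,0],[0,0,-43,92,-14,27,0],[0,0,-43,92,-14,27,0],[0,0,-43,92,-14,27,0],[0,0,-43,92,-14,27,0],[0,0,-43,92,-14,27,0]]}}

```text
time_s: 6.47
eef_pos: [586.7, 60.5, 148.1]
tcp_rot: [[0.0, -0.003, 1.0], [-0.667, 0.745, 0.002], [-0.745, -0.667, -0.002]]
force: [0.7, -0.3, 0.4]
gripper_width: 0.166
```

```bash
python3 -c "
from h import *
st();rel((585,75,72),None,True)
s=cap('scene');crop(s,270,140,430,290,3.3,'pics/s3.png')"
```

```text
t 6.5 tcp [586.7  60.5 148.1] grasp [586.7  73.2 162.2] x [ 0.    -0.667 -0.745] z [ 1.     0.002 -0.002] q [ 0.32  0.51  1.45 -0.69  1.48  0.49] F [ 0.7 -0.3  0.4] w 0.166
ROW [0.0, 0.0, 0.0] [66.0, 61.5, -1.5] rot 0 dist 90
```

View pics/s3.png

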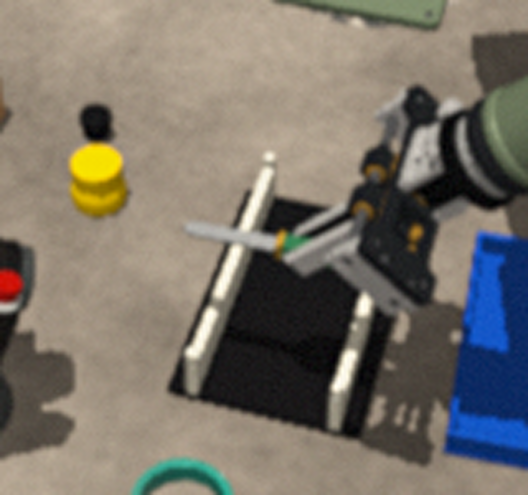

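>>> {"api": "servo_tool", "payload": {"steps": [[0,0,0,24,21,0,0],[0,0,0,46,42,0,0],[0,0,0,60,55,-1,0],[0,0,0,66,61,-1,0],[0,0,0,66,61,-1,0],[0,0,0,66,61,-1,0]]}}

```text
time_s: 7.02
eef_pos: [587.2, 61.4, 60.7]
tcp_rot: [[0.002, 0.001, 1.0], [-0.667, 0.745, 0.001], [-0.745, -0.667, 0.002]]
force: [0.0, 0.1, 0.5]
gripper_width: 0.167
```

```bash
python3 -c "
from h import *
st();rel((585,75,61),None,True)
s=cap('scene');crop(s,300,170,410,280,5,'pics/s4.png')"
```

```text
t 7.0 tcp [587.2  61.4  60.7] grasp [587.1  74.1  74.8] x [ 0.002 -0.667 -0.745] z [1.    0.001 0.002] q [ 0.33  0.63  1.48 -0.7   1.37  0.59] F [0.  0.1 0.5] w 0.167
ROW [0.0, 0.0, 0.0] [9.7, 9.9, -2.2] rot 0 dist 14
```

View pics/s4.png

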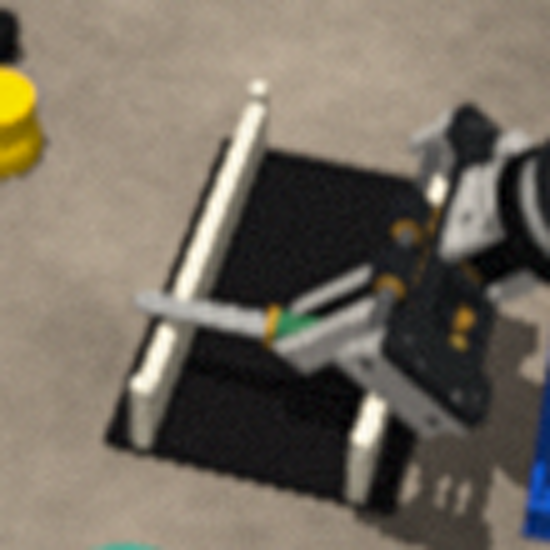

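Descend the last millimetres with force checks in small steps.

>>> {"api": "servo_tool", "payload": {"steps": [[0,0,0,2,2,0,0],[0,0,0,4,4,0,0],[0,0,0,6,5,0,0],[0,0,0,7,6,0,0],[0,0,0,7,6,0,0]]}}

```text
time_s: 7.48
eef_pos: [586.0, 62.1, 49.7]
tcp_rot: [[0.001, -0.002, 1.0], [-0.667, 0.745, 0.002], [-0.745, -0.667, -0.0]]
force: [-0.7, -0.1, -1.4]
gripper_width: 0.168
```

>>> {"api": "servo_tool", "payload": {"steps": [[0,0,0,0.7,0.7,0,0],[0,0,0,1.5,1.3,0,0],[0,0,0,1.5,1.3,0,0]]}}

```text
time_s: 7.73
eef_pos: [586.2, 62.0, 47.9]
tcp_rot: [[0.002, -0.002, 1.0], [-0.668, 0.745, 0.003], [-0.745, -0.668, 0.0]]
force: [0.5, -0.2, -0.4]
gripper_width: 0.167
```

>>> {"api": "servo_tool", "payload": {"steps": [[0,0,0,0.7,0.7,0,0],[0,0,0,1.5,1.3,0,0],[0,0,0,1.5,1.3,0,0]]}}

```text
time_s: 7.98
eef_pos: [586.4, 62.0, 47.3]
tcp_rot: [[0.002, -0.001, 1.0], [-0.669, 0.744, 0.002], [-0.744, -0.669, 0.001]]
force: [-1.1, 1.6, 4.3]
gripper_width: 0.166
```

```bash
python3 -c "
from h import *
st()"
```

```text
t 8.0 tcp [586.4  62.   47.3] grasp [586.4  74.7  61.4] x [ 0.002 -0.669 -0.744] z [1.    0.002 0.001] q [ 0.33  0.65  1.48 -0.71  1.36  0.61] F [-1.1  1.6  4.3] w 0.166
```

>>> {"api": "servo_tool", "payload": {"steps": [[0,0,0,0,0,0,0.3],[0,0,0,0,0,0,0.35],[0,0,0,0,0,0,0.35],[0,0,0,-12,0,0,0.35],[0,0,0,-35,0,0,0.35],[0,0,0,-70,0,0,0.35],[0,0,0,-110,0,0,0.35],[0,0,0,-110,0,0,0.35]]}}

```text
time_s: 8.65
eef_pos: [590.2, 141.3, 134.8]
tcp_rot: [[0.014, 0.003, 1.0], [-0.663, 0.749, 0.007], [-0.748, -0.663, 0.012]]
force: [1.1, 0.4, 2.3]
gripper_width: 0.351
```

```bash
python3 -c "
from h import *
st();rel((450,-250,330),RT((0,.7,-1)),True)
s=cap('scene');crop(s,300,170,410,280,5,'pics/s5.png')"
```

```text
t 8.7 tcp [590.2 141.3 134.8] grasp [590.  153.9 149.1] x [ 0.014 -0.663 -0.748] z [1.    0.007 0.012] q [ 0.44  0.59  1.35 -0.65  1.55  0.57] F [1.1 0.4 2.3] w 0.351
ROW [0.4, 0.8, 76.5] [115.9, -404.3, -140.5] rot 77 dist 443
```

View pics/s5.png

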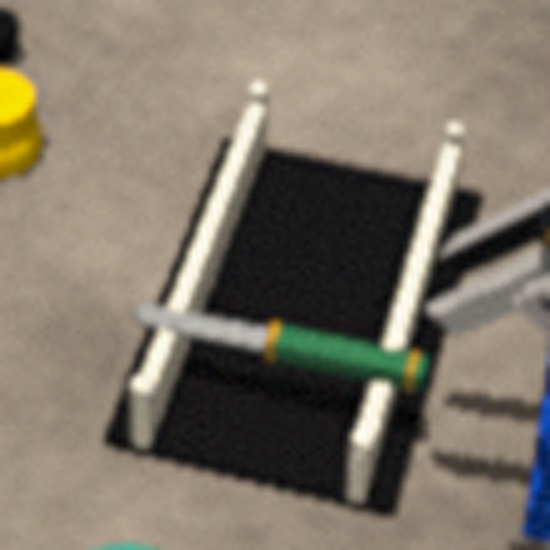

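>>> {"api": "servo_tool", "payload": {"steps": [[0,0,7,-30,-30,-10,0.35],[0,0,14,-50,-70,-20,0.35],[0,1,76,116,-404,-140,0.35],[0,1,76,116,-404,-140,0.35],[0,1,76,116,-404,-140,0.35],[0,1,76,116,-404,-140,0.35],[0,1,76,116,-404,-140,0.35],[0,1,76,116,-404,-140,0.35],[0,1,76,116,-404,-140,0.35],[0,1,76,116,-404,-140,0.35]]}}

```text
time_s: 9.53
eef_pos: [464.4, -188.6, 296.3]
tcp_rot: [[-0.009, 0.007, 1.0], [0.495, 0.869, -0.001], [-0.869, 0.495, -0.011]]
force: [1.3, -0.8, -0.9]
gripper_width: 0.352
```

```bash
python3 -c "
from h import *
st();rel((484,-425,228),G45,True)"
```

```text
t 9.5 tcp [ 464.4 -188.6  296.3] grasp [ 464.6 -198.   312.8] x [-0.009  0.495 -0.869] z [ 1.    -0.001 -0.011] q [-0.8   0.2   1.45  0.36  1.86 -0.76] F [ 1.3 -0.8 -0.9] w 0.352
ROW [-0.4, -0.5, 15.3] [-39.6, -234.1, 20.8] rot 15 dist 238
```

>>> {"api": "servo_tool", "payload": {"steps": [[0,0,5,-40,-30,5,0.35],[0,-0.5,15,-40,-234,21,0.35],[0,-0.5,15,-40,-234,21,0.35],[0,-0.5,15,-40,-234,21,0.35],[0,-0.5,15,-40,-234,21,0.35],[0,-0.5,15,-40,-234,21,0.35],[0,-0.5,15,-40,-234,21,0.35],[0,-0.5,15,-40,-234,21,0.35],[0,-0.5,15,-40,-234,21,0.35],[0,-0.5,15,-40,-234,21,0.35]]}}

```text
time_s: 10.37
eef_pos: [486.2, -408.9, 216.2]
tcp_rot: [[-0.002, 0.007, 1.0], [0.699, 0.715, -0.003], [-0.715, 0.699, -0.006]]
force: [-0.1, 0.3, 0.3]
gripper_width: 0.348
```

```bash
python3 -c "
from h import *
st();rel((484,-340.5,125),G45,True)"
```

```text
t 10.4 tcp [ 486.2 -408.9  216.2] grasp [ 486.2 -422.2  229.8] x [-0.002  0.699 -0.715] z [ 1.    -0.003 -0.006] q [-1.03  0.78  0.9   0.43  2.12 -0.93] F [-0.1  0.3  0.3] w 0.348
ROW [-0.4, -0.1, 0.7] [132.1, -14.6, -1.8] rot 1 dist 133
```

>>> {"api": "servo_tool", "payload": {"steps": [[0,0,0,30,-14,-2,0.35],[0,0,0,60,-15,-2,0.35],[0,0,0,90,-15,-2,0.35],[0,0,0.7,116,-15,-2,0.35],[0,0,0.7,132,-15,-2,0.35],[0,0,0.7,132,-15,-2,0.35],[0,0,0.7,132,-15,-2,0.35],[0,0,0.7,132,-15,-2,0.35]]}}

```text
time_s: 11.03
eef_pos: [484.4, -329.0, 112.3]
tcp_rot: [[-0.001, 0.006, 1.0], [0.706, 0.709, -0.004], [-0.709, 0.706, -0.005]]
force: [-0.2, -0.7, 0.4]
gripper_width: 0.346
```

```bash
python3 -c "
from h import *
st();rel((484,-340.5,125),G45,True)
t=cap('top');crop(t,380,150,480,300,4,'pics/t2.png')"
```

```text
t 11.0 tcp [ 484.4 -329.   112.3] grasp [ 484.4 -342.4  125.8] x [-0.001  0.706 -0.709] z [ 1.    -0.004 -0.005] q [-0.98  0.74  1.18  0.42  1.88 -0.99] F [-0.2 -0.7  0.4] w 0.346
ROW [-0.3, -0.0, 0.1] [1.9, 0.8, -0.4] rot 0 dist 2
```

View pics/t2.png

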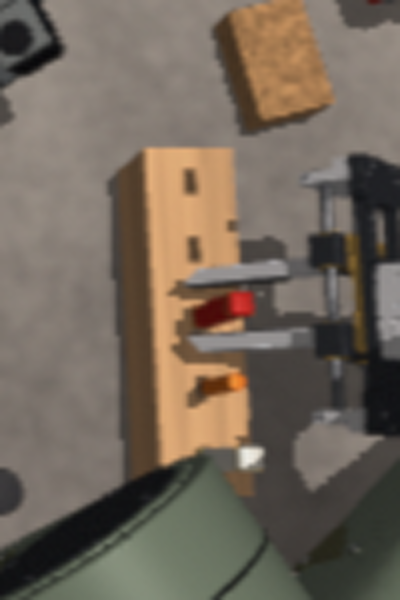

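Fingers straddle the red handle (crop (225,305)), clear of the file (220,382). Close and lift.

>>> {"api": "servo_tool", "payload": {"steps": [[0,0,0,1,1,0,0.0],[0,0,0,1,1,0,0.0],[0,0,0,1,1,0,0.0],[0,0,0,1,1,0,0.0],[0,0,0,1,1,0,0.0],[0,0,0,-12,14,0,0],[0,0,0,-26,28,0,0],[0,0,0,-42,44,0,0],[0,0,0,-58,60,0,0],[0,0,0,-74,76,0,0]]}}

```text
time_s: 11.92
eef_pos: [483.9, -326.8, 215.8]
tcp_rot: [[-0.003, 0.01, 1.0], [0.709, 0.705, -0.005], [-0.705, 0.709, -0.009]]
force: [0.7, -0.6, -0.4]
gripper_width: 0.168
```

```bash
python3 -c "
from h import *
st();rel((484,-340.5,252),G45,True);rel((500,77,262),RT((0,0.01,-1)),True)"
```

```text
t 11.9 tcp [ 483.9 -326.8  215.8] grasp [ 484.  -340.3  229.2] x [-0.003  0.709 -0.705] z [ 1.    -0.005 -0.009] q [-0.98  0.64  1.13  0.45  2.03 -0.91] F [ 0.7 -0.6 -0.4] w 0.168
ROW [-0.6, -0.2, -0.2] [-16.3, 16.0, -0.2] rot 1 dist 23
ROW [-0.5, -0.4, -44.6] [267.2, 304.3, 13.9] rot 45 dist 405
```

>>> {"api": "servo_tool", "payload": {"steps": [[0,0,0,-18,18,0,0],[-0.5,0,-44,267,304,14,0],[-0.5,0,-44,267,304,14,0],[-0.5,0,-44,267,304,14,0],[-0.5,0,-44,267,304,14,0],[-0.5,0,-44,267,304,14,0],[-0.5,0,-44,267,304,14,0],[-0.5,0,-44,267,304,14,0],[-0.5,0,-44,267,304,14,0],[-0.5,0,-44,267,304,14,0]]}}

```text
time_s: 12.75
eef_pos: [498.1, 50.9, 242.5]
tcp_rot: [[-0.004, -0.005, 1.0], [0.019, 1.0, 0.005], [-1.0, 0.019, -0.004]]
force: [1.1, 0.0, -0.4]
gripper_width: 0.169
```

```bash
python3 -c "
from h import *
th=np.radians(47.5)
st();rel((518,78,160),RT((0,-np.cos(th),-np.sin(th))),True)"
```

```text
t 12.8 tcp [498.1  50.9 242.5] grasp [498.1  50.5 261.5] x [-0.004  0.019 -1.   ] z [ 1.     0.005 -0.004] q [-0.08  0.02  1.67  0.02  1.46 -0.09] F [ 1.1  0.  -0.4] w 0.169
ROW [0.4, -0.1, -43.6] [96.7, 12.3, 20.4] rot 44 dist 100
```

>>> {"api": "servo_tool", "payload": {"steps": [[0,0,-7,10,0,20,0],[0,0,-43,97,0,20,0],[0,0,-43,97,0,20,0],[0,0,-43,97,0,20,0],[0,0,-43,97,0,20,0],[0,0,-43,97,0,20,0],[0,0,-43,97,0,20,0],[0,0,-43,97,0,20,0],[0,0,-43,97,0,20,0]]}}

```text
time_s: 13.5
eef_pos: [518.8, 49.7, 145.3]
tcp_rot: [[-0.001, -0.005, 1.0], [-0.666, 0.746, 0.003], [-0.746, -0.666, -0.005]]
force: [-0.2, 0.1, -0.7]
gripper_width: 0.169
```

```bash
python3 -c "
from h import *
th=np.radians(47.5)
st();rel((518,77,72),RT((0,-np.cos(th),-np.sin(th))),True)"
```

```text
t 13.5 tcp [518.8  49.7 145.3] grasp [518.9  62.3 159.5] x [-0.001 -0.666 -0.746] z [ 1.     0.003 -0.005] q [ 0.34  0.39  1.63 -0.68  1.45  0.54] F [-0.2  0.1 -0.7] w 0.169
ROW [0.3, -0.1, -0.7] [55.5, 69.0, -0.4] rot 1 dist 89
```

>>> {"api": "servo_tool", "payload": {"steps": [[0,0,0,24,30,0,0],[0,0,0,42,52,0,0],[0,0,0,54,67,0,0],[0,0,0,60,73,0,0],[0,0,0,60,73,0,0],[0,0,0,60,73,0,0]]}}

```text
time_s: 14.0
eef_pos: [519.2, 63.2, 53.4]
tcp_rot: [[-0.001, -0.003, 1.0], [-0.667, 0.745, 0.002], [-0.745, -0.667, -0.002]]
force: [1.6, 0.2, -0.0]
gripper_width: 0.163
```

>>> {"api": "servo_tool", "payload": {"steps": [[0,0,0,1.5,1.3,0,0],[0,0,0,3.0,2.7,0,0],[0,0,0,3,2.7,0,0]]}}

```text
time_s: 14.25
eef_pos: [518.9, 64.1, 48.8]
tcp_rot: [[-0.0, -0.004, 1.0], [-0.667, 0.745, 0.003], [-0.745, -0.667, -0.003]]
force: [-0.3, -0.4, -1.3]
gripper_width: 0.169
```

```bash
python3 -c "
from h import *
st()
s=cap('scene');crop(s,300,170,410,280,5,'pics/s6.png')"
```

```text
t 14.2 tcp [518.9  64.1  48.8] grasp [518.9  76.8  63. ] x [-0.    -0.667 -0.745] z [ 1.     0.003 -0.003] q [ 0.37  0.55  1.64 -0.7   1.33  0.67] F [-0.3 -0.4 -1.3] w 0.169
```

View pics/s6.png

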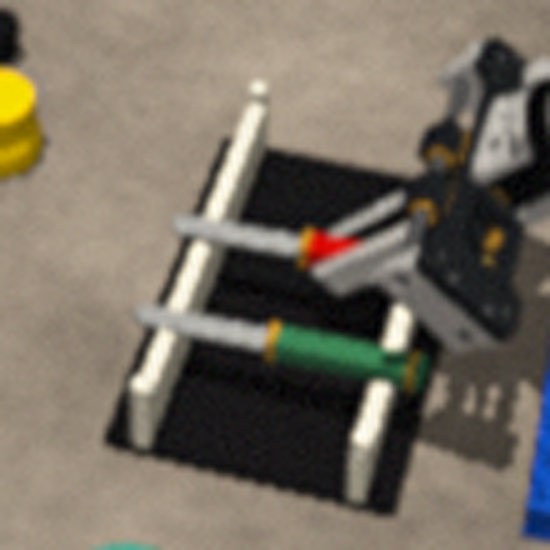

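>>> {"api": "servo_tool", "payload": {"steps": [[0,0,0,1.0,0.9,0,0],[0,0,0,2.2,2.0,0,0],[0,0,0,2.2,2.0,0,0]]}}

```text
time_s: 14.55
eef_pos: [517.9, 64.1, 44.6]
tcp_rot: [[-0.001, -0.006, 1.0], [-0.668, 0.745, 0.003], [-0.745, -0.668, -0.005]]
force: [0.5, -0.8, -0.8]
gripper_width: 0.169
```

>>> {"api": "servo_tool", "payload": {"steps": [[0,0,0,0.7,0.7,0,0],[0,0,0,1.5,1.3,0,0],[0,0,0,1.5,1.3,0,0]]}}

```text
time_s: 14.8
eef_pos: [518.2, 64.0, 43.0]
tcp_rot: [[-0.001, -0.006, 1.0], [-0.668, 0.744, 0.003], [-0.744, -0.668, -0.005]]
force: [0.6, -0.0, 0.3]
gripper_width: 0.165
```

>>> {"api": "servo_tool", "payload": {"steps": [[0,0,0,0.7,0.6,0,0],[0,0,0,0.7,0.6,0,0],[0,0,0,0.7,0.6,0,0]]}}

```text
time_s: 15.05
eef_pos: [518.3, 64.0, 42.7]
tcp_rot: [[-0.001, -0.005, 1.0], [-0.668, 0.744, 0.003], [-0.744, -0.668, -0.004]]
force: [-1.9, 0.9, 4.4]
gripper_width: 0.164
```

Contact; release and retreat.

>>> {"api": "servo_tool", "payload": {"steps": [[0,0,0,0,0,0,0.3],[0,0,0,0,0,0,0.35],[0,0,0,0,0,0,0.35],[0,0,0,-12,0,0,0.35],[0,0,0,-35,0,0,0.35],[0,0,0,-70,0,0,0.35],[0,0,0,-110,0,0,0.35],[0,0,7,-140,-40,0,0.35],[0,0,14,-150,-80,0,0.35]]}}

```text
time_s: 15.8
eef_pos: [518.3, 114.2, 198.0]
tcp_rot: [[-0.003, -0.019, 1.0], [-0.464, 0.886, 0.015], [-0.886, -0.464, -0.011]]
force: [2.2, -1.2, 1.4]
gripper_width: 0.351
```

```bash
python3 -c "
from h import *
st();rel((390,-250,330),RT((0,.5,-1)),True)
s=cap('scene');crop(s,300,170,410,280,5,'pics/s7.png')"
```

```text
t 15.8 tcp [518.3 114.2 198. ] grasp [518.3 123.1 214.9] x [-0.003 -0.464 -0.886] z [ 1.     0.015 -0.011] q [ 0.34  0.27  1.56 -0.45  1.49  0.4 ] F [ 2.2 -1.2  1.4] w 0.351
ROW [0.9, -0.6, 54.2] [63.5, -366.1, -134.9] rot 54 dist 395
```

View pics/s7.png

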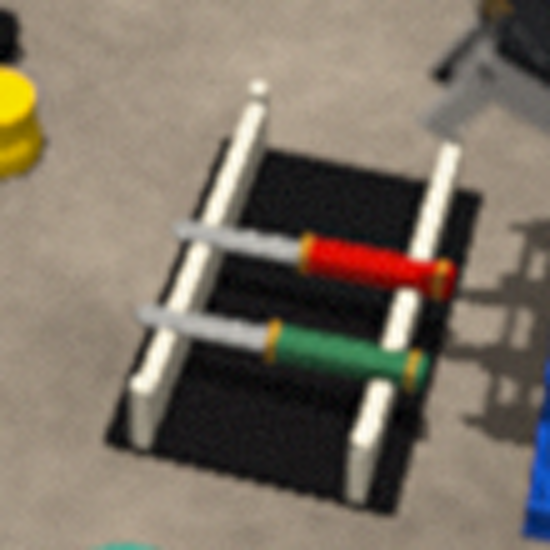

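>>> {"api": "servo_tool", "payload": {"steps": [[1,0,7,5,-30,-13,0.35],[1,0,54,63,-366,-135,0.35],[1,0,54,63,-366,-135,0.35],[1,0,54,63,-366,-135,0.35],[1,0,54,63,-366,-135,0.35],[1,0,54,63,-366,-135,0.35],[1,0,54,63,-366,-135,0.35],[1,0,54,63,-366,-135,0.35],[1,0,54,63,-366,-135,0.35],[1,0,54,63,-366,-135,0.35]]}}

```text
time_s: 16.68
eef_pos: [383.5, -248.6, 317.0]
tcp_rot: [[0.003, 0.019, 1.0], [0.441, 0.897, -0.018], [-0.897, 0.441, -0.006]]
force: [1.3, -1.1, 0.1]
gripper_width: 0.352
```

```bash
python3 -c "
from h import *
st();rel((383.5,-425,228),G45,True)"
```

```text
t 16.7 tcp [ 383.5 -248.6  317. ] grasp [ 383.4 -257.   334. ] x [ 0.003  0.441 -0.897] z [ 1.    -0.018 -0.006] q [-0.96  0.11  1.49  0.27  1.91 -0.9 ] F [ 1.3 -1.1  0.1] w 0.352
ROW [-1.0, 0.3, 18.8] [20.0, -191.4, 3.5] rot 19 dist 192
```

>>> {"api": "servo_tool", "payload": {"steps": [[-1,0,5,-20,-40,0,0.35],[-1,0,19,-20,-120,3,0.35],[-1,0,19,20,-191,3,0.35],[-1,0,19,20,-191,3,0.35],[-1,0,19,20,-191,3,0.35],[-1,0,19,20,-191,3,0.35],[-1,0,19,20,-191,3,0.35],[-1,0,19,20,-191,3,0.35],[-1,0,19,20,-191,3,0.35]]}}

```text
time_s: 17.43
eef_pos: [386.7, -407.5, 217.8]
tcp_rot: [[0.004, -0.007, 1.0], [0.706, 0.709, 0.002], [-0.709, 0.706, 0.008]]
force: [-0.7, -0.1, 0.6]
gripper_width: 0.352
```

```bash
python3 -c "
from h import *
st();rel((383.5,-340.5,125),G45,True)"
```

```text
t 17.4 tcp [ 386.7 -407.5  217.8] grasp [ 386.6 -420.9  231.3] x [ 0.004  0.706 -0.709] z [1.    0.002 0.008] q [-1.15  0.65  1.1   0.34  2.1  -1.09] F [-0.7 -0.1  0.6] w 0.352
ROW [0.4, 0.2, 0.1] [132.1, -17.9, -3.8] rot 0 dist 133
```

>>> {"api": "servo_tool", "payload": {"steps": [[0,0,0,30,-16,-4,0.35],[0,0,0,60,-17,-4,0.35],[0,0,0,90,-17,-4,0.35],[0,0,0,116,-17,-4,0.35],[0,0,0,132,-17,-4,0.35],[0,0,0,132,-17,-4,0.35],[0,0,0,132,-17,-4,0.35],[0,0,0,132,-17,-4,0.35]]}}

```text
time_s: 18.1
eef_pos: [383.4, -327.8, 112.1]
tcp_rot: [[0.005, -0.007, 1.0], [0.705, 0.709, 0.001], [-0.709, 0.705, 0.008]]
force: [0.8, -0.6, 1.0]
gripper_width: 0.352
```

```bash
python3 -c "
from h import *
st();rel((383.5,-340.5,125),G45,True)
t=cap('top');crop(t,380,150,480,300,4,'pics/t3.png');t=cap('scene');crop(t,180,100,300,240,4,'pics/s8.png')"
```

```text
t 18.1 tcp [ 383.4 -327.8  112.1] grasp [ 383.3 -341.2  125.6] x [ 0.005  0.705 -0.709] z [1.    0.001 0.008] q [-1.11  0.63  1.38  0.34  1.84 -1.14] F [ 0.8 -0.6  1. ] w 0.352
ROW [0.4, 0.3, 0.2] [0.9, 0.1, 0.1] rot 1 dist 1
```

View pics/t3.png

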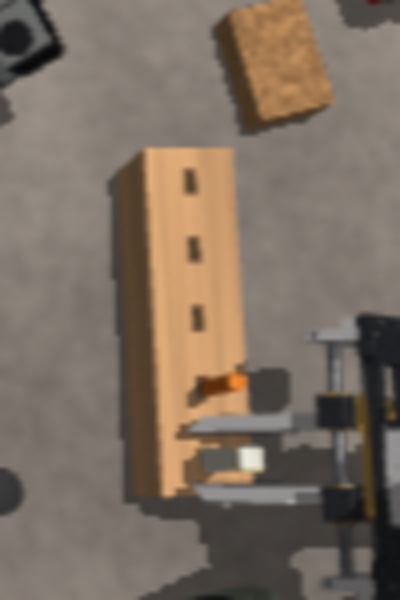

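View pics/s8.png

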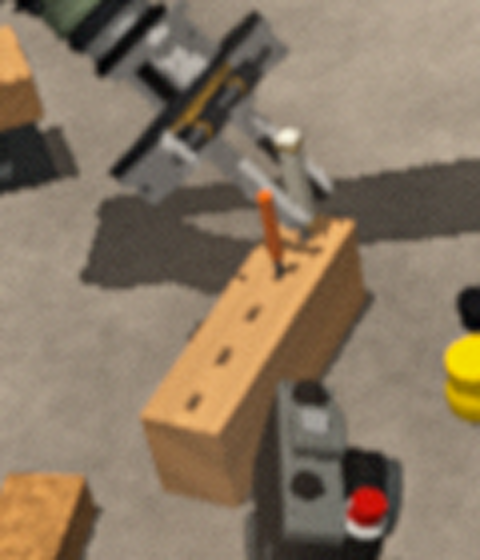

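White handle is between the fingers, the file clear. Close and lift.

>>> {"api": "servo_tool", "payload": {"steps": [[0,0,0,1,0,0,0.0],[0,0,0,1,0,0,0.0],[0,0,0,1,0,0,0.0],[0,0,0,1,0,0,0.0],[0,0,0,1,0,0,0.0],[0,0,0,-12,12,0,0],[0,0,0,-26,26,0,0],[0,0,0,-42,42,0,0],[0,0,0,-58,58,0,0],[0,0,0,-76,76,0,0]]}}

```text
time_s: 19.03
eef_pos: [381.4, -326.1, 216.9]
tcp_rot: [[0.003, -0.003, 1.0], [0.71, 0.705, 0.0], [-0.705, 0.71, 0.004]]
force: [-0.1, -0.1, -1.9]
gripper_width: 0.17
```

```bash
python3 -c "
from h import *
st();rel((440,77,262),RT((0,0.01,-1)),True)"
```

```text
t 19.0 tcp [ 381.4 -326.1  216.9] grasp [ 381.3 -339.6  230.2] x [ 0.003  0.71  -0.705] z [1.    0.    0.004] q [-1.11  0.51  1.33  0.36  2.01 -1.08] F [-0.1 -0.1 -1.9] w 0.17
ROW [0.1, 0.2, -44.6] [268.0, 302.5, 58.9] rot 45 dist 408
```

>>> {"api": "servo_tool", "payload": {"steps": [[0,0,0,-18,18,5,0],[0,0,-44,268,303,59,0],[0,0,-44,268,303,59,0],[0,0,-44,268,303,59,0],[0,0,-44,268,303,59,0],[0,0,-44,268,303,59,0],[0,0,-44,268,303,59,0],[0,0,-44,268,303,59,0],[0,0,-44,268,303,59,0],[0,0,-44,268,303,59,0]]}}

```text
time_s: 19.87
eef_pos: [434.6, 44.9, 243.0]
tcp_rot: [[0.007, -0.003, 1.0], [0.02, 1.0, 0.003], [-1.0, 0.019, 0.007]]
force: [1.4, 0.5, -1.0]
gripper_width: 0.172
```

```bash
python3 -c "
from h import *
th=np.radians(47.8)
st();rel((452,78,160),RT((0,-np.cos(th),-np.sin(th))),True)"
```

```text
t 19.9 tcp [434.6  44.9 243. ] grasp [434.5  44.6 262. ] x [ 0.007  0.02  -1.   ] z [1.    0.003 0.007] q [-0.11 -0.13  1.82  0.02  1.46 -0.12] F [ 1.4  0.5 -1. ] w 0.172
ROW [0.0, 0.4, -43.3] [97.6, 18.4, 16.8] rot 43 dist 101
```

>>> {"api": "servo_tool", "payload": {"steps": [[0,0,-7,10,6,17,0],[0,0.4,-43,97,12,17,0],[0,0.4,-43,97,12,17,0],[0,0.4,-43,97,12,17,0],[0,0.4,-43,97,12,17,0],[0,0.4,-43,97,12,17,0],[0,0.4,-43,97,12,17,0],[0,0.4,-43,97,12,17,0],[0,0.4,-43,97,12,17,0]]}}

```text
time_s: 20.62
eef_pos: [453.2, 55.7, 146.2]
tcp_rot: [[-0.002, 0.001, 1.0], [-0.666, 0.746, -0.002], [-0.746, -0.666, -0.001]]
force: [-0.8, 0.0, -0.7]
gripper_width: 0.17
```

```bash
python3 -c "
from h import *
th=np.radians(47.8)
st();rel((452,77,65),RT((0,-np.cos(th),-np.sin(th))),True)"
```

```text
t 20.6 tcp [453.2  55.7 146.2] grasp [453.3  68.4 160.3] x [-0.002 -0.666 -0.746] z [ 1.    -0.002 -0.001] q [ 0.4   0.29  1.77 -0.67  1.45  0.61] F [-0.8  0.  -0.7] w 0.17
ROW [-0.0, -0.1, -0.4] [65.4, 69.8, -1.2] rot 0 dist 96
```

>>> {"api": "servo_tool", "payload": {"steps": [[0,0,0,27,29,0,0],[0,0,0,46,50,-1,0],[0,0,0,58,62,-1,0],[0,0,0,63,68,-1,0],[0,0,0,65,70,-1,0],[0,0,0,65,70,-1,0],[0,0,0,65,70,-1,0]]}}

```text
time_s: 21.2
eef_pos: [453.5, 64.4, 52.7]
tcp_rot: [[0.0, 0.004, 1.0], [-0.667, 0.745, -0.003], [-0.745, -0.667, 0.003]]
force: [-0.0, 0.9, -1.5]
gripper_width: 0.17
```

>>> {"api": "servo_tool", "payload": {"steps": [[0,0,0,1.5,1.3,0,0],[0,0,0,3.0,2.7,0,0],[0,0,0,3,2.7,0,0]]}}

```text
time_s: 21.45
eef_pos: [452.4, 64.6, 47.4]
tcp_rot: [[-0.001, 0.002, 1.0], [-0.667, 0.745, -0.002], [-0.745, -0.667, 0.0]]
force: [0.4, 0.3, -0.8]
gripper_width: 0.169
```

>>> {"api": "servo_tool", "payload": {"steps": [[0,0,0,0.7,0.7,0,0],[0,0,0,1.5,1.3,0,0],[0,0,0,1.5,1.3,0,0]]}}

```text
time_s: 21.7
eef_pos: [452.0, 64.5, 44.8]
tcp_rot: [[-0.002, 0.001, 1.0], [-0.668, 0.745, -0.002], [-0.745, -0.668, -0.001]]
force: [-0.7, -0.8, -0.9]
gripper_width: 0.167
```

>>> {"api": "servo_tool", "payload": {"steps": [[0,0,0,0.6,0.5,0,0],[0,0,0,1.1,1.0,0,0],[0,0,0,1.1,1.0,0,0]]}}

```text
time_s: 21.95
eef_pos: [452.0, 64.5, 43.3]
tcp_rot: [[-0.002, 0.001, 1.0], [-0.668, 0.744, -0.002], [-0.744, -0.668, -0.001]]
force: [0.4, 0.1, -1.1]
gripper_width: 0.163
```

>>> {"api": "servo_tool", "payload": {"steps": [[0,0,0,0.6,0.5,0,0],[0,0,0,0.6,0.5,0,0],[0,0,0,0.6,0.5,0,0]]}}

```text
time_s: 22.2
eef_pos: [452.1, 64.4, 42.7]
tcp_rot: [[-0.002, 0.001, 1.0], [-0.668, 0.744, -0.002], [-0.744, -0.668, -0.001]]
force: [0.9, 0.0, -0.6]
gripper_width: 0.165
```

>>> {"api": "servo_tool", "payload": {"steps": [[0,0,0,0.6,0.5,0,0],[0,0,0,0.6,0.5,0,0],[0,0,0,0.6,0.5,0,0]]}}

```text
time_s: 22.45
eef_pos: [452.1, 64.4, 41.9]
tcp_rot: [[-0.002, 0.001, 1.0], [-0.668, 0.745, -0.002], [-0.745, -0.668, -0.001]]
force: [0.5, -0.0, -1.0]
gripper_width: 0.169
```

>>> {"api": "servo_tool", "payload": {"steps": [[0,0,0,0.6,0.5,0,0],[0,0,0,0.6,0.5,0,0],[0,0,0,0.6,0.5,0,0]]}}

```text
time_s: 22.7
eef_pos: [452.2, 64.4, 41.2]
tcp_rot: [[-0.002, 0.001, 1.0], [-0.668, 0.745, -0.002], [-0.745, -0.668, -0.001]]
force: [0.5, 0.0, -1.1]
gripper_width: 0.165
```

```bash
python3 -c "
from h import *
st()
s=cap('scene');crop(s,300,170,410,280,5,'pics/s9.png')"
```

```text
t 22.7 tcp [452.2  64.4  41.2] grasp [452.2  77.1  55.3] x [-0.002 -0.668 -0.745] z [ 1.    -0.002 -0.001] q [ 0.41  0.47  1.79 -0.69  1.3   0.75] F [ 0.5  0.  -1.1] w 0.165
```

View pics/s9.png

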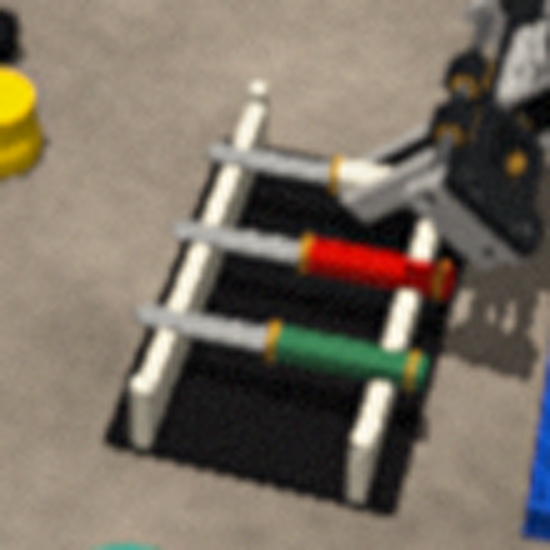

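>>> {"api": "servo_tool", "payload": {"steps": [[0,0,0,0.6,0.5,0,0],[0,0,0,0.6,0.5,0,0],[0,0,0,0.6,0.5,0,0]]}}

```text
time_s: 23.0
eef_pos: [452.3, 64.3, 40.8]
tcp_rot: [[-0.001, 0.001, 1.0], [-0.668, 0.744, -0.002], [-0.744, -0.668, -0.0]]
force: [-0.3, 0.8, 2.6]
gripper_width: 0.167
```

>>> {"api": "servo_tool", "payload": {"steps": [[0,0,0,0.6,0.5,0,0],[0,0,0,0.6,0.5,0,0],[0,0,0,0.6,0.5,0,0]]}}

```text
time_s: 23.25
eef_pos: [452.3, 64.3, 40.8]
tcp_rot: [[-0.002, 0.002, 1.0], [-0.669, 0.744, -0.002], [-0.744, -0.669, -0.0]]
force: [-2.0, 1.4, 6.5]
gripper_width: 0.169
```

Contact. Release and retreat.

>>> {"api": "servo_tool", "payload": {"steps": [[0,0,0,0,0,0,0.3],[0,0,0,0,0,0,0.35],[0,0,0,0,0,0,0.35],[0,0,0,-12,0,0,0.35],[0,0,0,-35,0,0,0.35],[0,0,0,-70,0,0,0.35],[0,0,0,-110,0,0,0.35],[0,0,7,-140,-40,0,0.35],[0,0,14,-150,-80,0,0.35]]}}

```text
time_s: 24.0
eef_pos: [452.2, 113.9, 196.1]
tcp_rot: [[-0.002, -0.012, 1.0], [-0.465, 0.885, 0.01], [-0.886, -0.465, -0.007]]
force: [2.2, -0.3, 2.2]
gripper_width: 0.349
```

```bash
python3 - <<'E'
from h import *
np.set_printoptions(precision=1,suppress=True)
st()
s=cap('scene');crop(s,290,170,410,280,5,'pics/s10.png');t=cap('top')
for n,c in(('top',t),('scene',s)):
    P=c['P'];z=P[...,2];x=P[...,0];y=P[...,1]
    m=(abs(z-58)<12)&(x>410)&(x<630)&(y>-55)&(y<150)
    for a,b in((425,480),(490,548),(555,615)):
        for lo,hi in((-3,50),(60,105)):
            k=m&(x>a)&(x<b)&(y>lo)&(y<hi);q=P[k]
            if len(q):print(n,a,lo,len(q),q.mean(0),q[:,2].max())
        k=m&(x>a)&(x<b)&(z>54);q=P[k];print('   yrange',q[:,1].min(),q[:,1].max())
E
```

```text
t 24.0 tcp [452.2 113.9 196.1] grasp [452.2 122.7 212.9] x [-0.  -0.5 -0.9] z [ 1.  0. -0.] q [ 0.4  0.1  1.7 -0.5  1.5  0.5] F [ 2.2 -0.3  2.2] w 0.349
top 425 -3 94 [453.1  23.9  57.4] 68.84522231327651
top 425 60 80 [452.4  82.9  65.2] 69.83766740100623
   yrange -28.164547904742957 133.33281495743284
top 490 -3 89 [517.8  23.8  56.4] 66.99633138557215
top 490 60 88 [518.   82.3  64.5] 69.51945344574415
   yrange -27.96717917276149 136.46205109202378
top 555 -3 92 [586.3  24.8  57.2] 63.61663180387427
top 555 60 91 [586.   82.1  64.8] 69.44473539071214
   yrange -27.783382911597045 134.84934526748282
scene 425 -3 68 [453.   23.5  56. ] 60.47499275081964
scene 425 60 103 [455.9  82.5  61.8] 69.87218379564774
   yrange -27.976878804881864 140.10851945967408
scene 490 -3 76 [519.4  23.4  56.3] 64.06458453535856
scene 490 60 107 [521.7  82.6  62. ] 68.89691894327677
   yrange -25.612850627189175 139.11294646748888
scene 555 -3 85 [587.6  24.2  56.3] 63.784193884260276
scene 555 60 118 [589.8  82.4  62.2] 69.81755748714215
   yrange -29.257846216847526 138.5173067851878
```

View pics/s10.png

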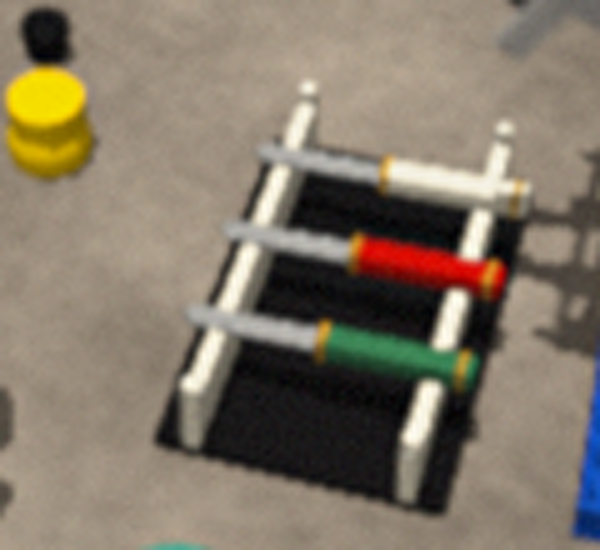

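```bash
python3 - <<'E'
from h import *
np.set_printoptions(precision=2,suppress=True)
t=cap('top');s=cap('scene')
cs={}
for n,c in(('top',t),('scene',s)):
    P=c['P'];z=P[...,2];y=P[...,1];x=P[...,0];h=c['hsv']
    m=(h[...,1]>130)&((h[...,0]<8)|(h[...,0]>172))&(z>185)&(z<280)&(y<50)&(y>-300)&(x>600)&(x<800)
    V=h[...,2]
    k,l,stt,ce=cv2.connectedComponentsWithStats(m.astype(np.uint8));i=1+np.argmax(stt[1:,4])
    mm=(l==i);print(n,stt[i],ce[i]);x0,y0,w,hh,_=stt[i]
    print(np.where(mm,V,0)[y0:y0+hh,x0:x0+w]);print(np.where(mm,z,0)[y0:y0+hh,x0:x0+w].astype(int))
    cs[n]=ce[i]
    e=cv2.erode(mm.astype(np.uint8),np.ones((3,3),np.uint8))>0
    q=P[e];u,sv,vt=np.linalg.svd(q-q.mean(0));print('plane',len(q),q.mean(0),vt[2],sv)
    m=(z>216)&(z<232)&(y<-100)&(y>-260)&(x>600)&(x<800)
    q=P[m];u,sv,vt=np.linalg.svd((q-q.mean(0))[:,:2]);print('slab',q.mean(0),vt[0],np.degrees(np.arctan2(vt[0,1],vt[0,0])))
print('tri',tri(t,cs['top'],s,cs['scene']))
for zz in (205,208,211):print(zz,ray(t,*cs['top'],zz),ray(s,*cs['scene'],zz))
E
```

```text
top [352 130   9   9  52] [355.88 134.02]
[[  0   0   0 136 157   0   0   0   0]
 [  0   0 161 165 168 170 170   0   0]
 [  0 160 166 168 169 170 171 159   0]
 [  0 161 166 167 168 170 167 150   0]
 [125 161 166 166 168 169 167 155 139]
 [126 159 165 166 167 169 167 147   0]
 [  0 149 161 165 167 165 154 129   0]
 [  0   0 146 158 159 147 120   0   0]
 [  0   0   0 100 100   0   0   0   0]]
[[  0   0   0 193 208   0   0   0   0]
 [  0   0 207 209 206 210 209   0   0]
 [  0 205 203 205 206 208 211 209   0]
 [  0 204 208 204 209 205 208 211   0]
 [202 202 207 207 210 209 209 209 208]
 [186 206 203 204 206 206 205 209   0]
 [  0 204 204 209 204 204 209 207   0]
 [  0   0 205 202 201 204 204   0   0]
 [  0   0   0 194 201   0   0   0   0]]
plane 21 [ 723.16 -121.72  207.03] [ 0.03 -0.1  -0.99] [15.81 15.39  9.24]
slab [ 690.17 -173.56  220.46] [-0.95 -0.31] -161.69259413887693
scene [267 222  10  10  75] [271.55 226.15]
[[  0   0 121 160 167 159 146 114   0   0]
 [  0 125 178 199 202 202 195 178 139   0]
 [  0 174 204 207 206   0 208 202 175 116]
 [  0 187 203 206 202 203 201 207 194 147
[... 326 characters left out ...]
204 206 203 203   0]
 [  0 210 209 208 209   0 205 204 204 202]
 [  0 208 210 206 209 208 207 203 202 204]
 [  0 206 209 208 207 207 207 205 205 203]
 [200 203 204 208 210 205 207 205 203 200]
 [198 201 203 203 203 203 204 202 202   0]
 [196 199 198 201 199 200 198 199 195   0]
 [  0   0 196 195 198 197 196 192   0   0]
 [  0   0   0   0 194   0   0   0   0   0]]
plane 32 [ 730.04 -119.28  205.38] [-0.37 -0.41 -0.83] [26.9  22.13 15.72]
slab [ 695.16 -171.2   220.33] [0.96 0.28] 16.477722167786013
tri [ 725.31 -121.91  200.79]
205 [ 723.85 -121.63  205.  ] [ 728.41 -119.84  205.  ]
208 [ 722.76 -121.31  208.  ] [ 730.65 -118.49  208.  ]
211 [ 721.67 -121.    211.  ] [ 732.88 -117.14  211.  ]
```

```bash
cat >> h.py <<'E'
AX=np.array([-.187,.326,.927]);AX/=np.linalg.norm(AX)
RB=RT(-AX,(.866,.5,0)); BT=np.array([723,-119.5,207.])
E
python3 -c "
from h import *
st();print(RB.round(2));rel((640,-20,340),RB);rel(BT+60*AX,RB)"
```

```text
t 24.2 tcp [453.9 108.4 202.1] grasp [453.8 117.2 218.9] x [ 0.004 -0.465 -0.885] z [ 1.    -0.005  0.007] q [ 0.37  0.14  1.71 -0.45  1.48  0.46] F [-0.3 -0.5 -0.8] w 0.35
[[ 0.19 -0.46  0.87]
 [-0.33  0.8   0.5 ]
 [-0.93 -0.38 -0.  ]]
ROW [-27.6, -12.3, 5.6] [-61.7, -176.5, 187.6] rot 31 dist 265
ROW [-27.6, -12.3, 5.6] [44.3, -210.7, 259.3] rot 31 dist 337
```

>>> {"api": "servo_tool", "payload": {"steps": [[0,0,0,-40,-20,10,0.0],[-28,-12,6,-62,-176,188,0],[-28,-12,6,-62,-176,188,0],[-28,-12,6,-62,-176,188,0],[-28,-12,6,-62,-176,188,0],[-28,-12,6,-62,-176,188,0],[-28,-12,6,-62,-176,188,0],[-28,-12,6,-62,-176,188,0],[-28,-12,6,-62,-176,188,0]]}}

```text
time_s: 24.95
eef_pos: [640.4, -18.6, 332.6]
tcp_rot: [[0.169, -0.475, 0.864], [-0.323, 0.801, 0.503], [-0.931, -0.364, -0.018]]
force: [-1.2, -0.2, -0.9]
gripper_width: 0.002
```

```bash
python3 -c "
from h import *
st();rel(BT+40*AX,RB)"
```

```text
t 24.9 tcp [640.4 -18.6 332.6] grasp [637.2 -12.5 350.3] x [ 0.169 -0.323 -0.931] z [ 0.864  0.503 -0.018] q [ 0.01  0.18  1.36 -0.33  1.43 -0.5 ] F [-1.2 -0.2 -0.9] w 0.002
ROW [0.6, -0.8, -0.7] [123.5, -73.8, 22.3] rot 1 dist 146
```

>>> {"api": "servo_tool", "payload": {"steps": [[0.6,-0.8,0,30,-40,22,0],[0.6,-0.8,0,60,-74,22,0],[0.6,-0.8,0,90,-74,22,0],[0.6,-0.8,0,115,-74,22,0],[0.6,-0.8,-0.5,123,-74,22,0],[0.6,-0.8,-0.5,123,-74,22,0],[0.6,-0.8,-0.5,123,-74,22,0]]}}

```text
time_s: 25.53
eef_pos: [714.5, -103.9, 246.1]
tcp_rot: [[0.187, -0.467, 0.864], [-0.322, 0.802, 0.503], [-0.928, -0.372, -0.0]]
force: [-0.3, -0.0, 1.1]
gripper_width: 0.008
```

```bash
python3 -c "
from h import *
st();rel(BT+8*AX,RB)
s=cap('scene');crop(s,215,150,325,270,5,'pics/s11.png')
s=cap('top');crop(s,310,70,430,190,5,'pics/t11.png')"
```

```text
t 25.5 tcp [ 714.5 -103.9  246.1] grasp [710.9 -97.8 263.8] x [ 0.187 -0.322 -0.928] z [ 0.864  0.503 -0.   ] q [-0.12  0.35  1.32 -0.32  1.24 -0.58] F [-0.3 -0.   1.1] w 0.008
ROW [0.2, 0.1, -0.2] [34.9, -1.9, -0.4] rot 0 dist 35
```

View pics/s11.png

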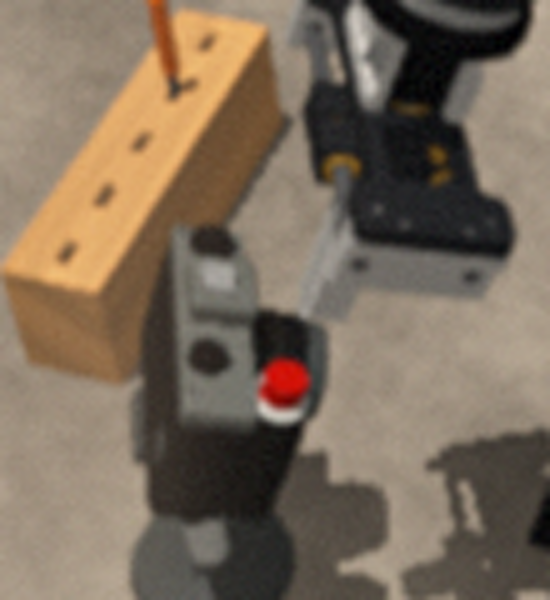

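View pics/t11.png

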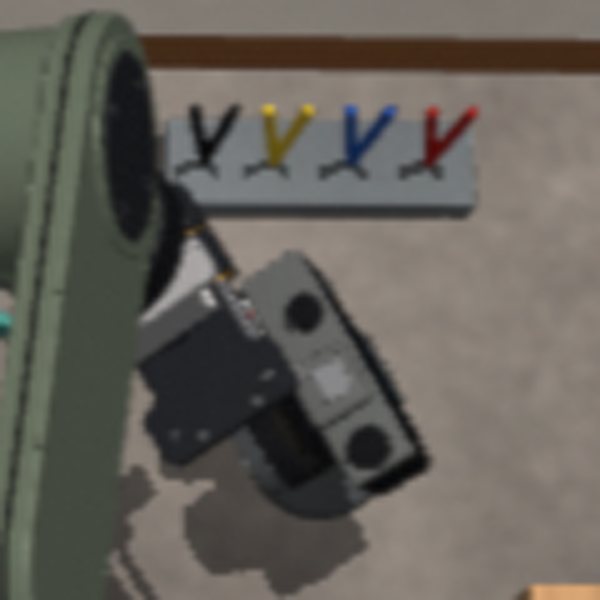

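>>> {"api": "servo_tool", "payload": {"steps": [[0,0,0,12,-2,0,0],[0,0,0,24,-2,0,0],[0,0,0,32,-2,0,0],[0,0,0,34,-2,0,0],[0,0,0,34,-2,0,0]]}}

```text
time_s: 26.05
eef_pos: [722.0, -119.1, 214.8]
tcp_rot: [[0.186, -0.465, 0.866], [-0.323, 0.803, 0.501], [-0.928, -0.373, -0.0]]
force: [0.1, 0.6, -0.8]
gripper_width: 0.001
```

```bash
python3 -c "
from h import *
st();rel(BT,RB)
s=cap('scene');print(px(s,sense()['eef_pos']));crop(s,235,180,305,250,8,'pics/s12.png')
s=cap('top');crop(s,330,100,400,170,8,'pics/t12.png')"
```

```text
t 26.1 tcp [ 722.  -119.1  214.8] grasp [ 718.4 -112.9  232.4] x [ 0.186 -0.323 -0.928] z [ 0.866  0.501 -0.   ] q [-0.14  0.39  1.34 -0.32  1.19 -0.58] F [ 0.1  0.6 -0.8] w 0.001
ROW [0.0, 0.1, -0.2] [7.5, 2.1, 0.7] rot 0 dist 8
(np.float64(272.33800482214417), np.float64(221.50508043460152))
```

View pics/s12.png

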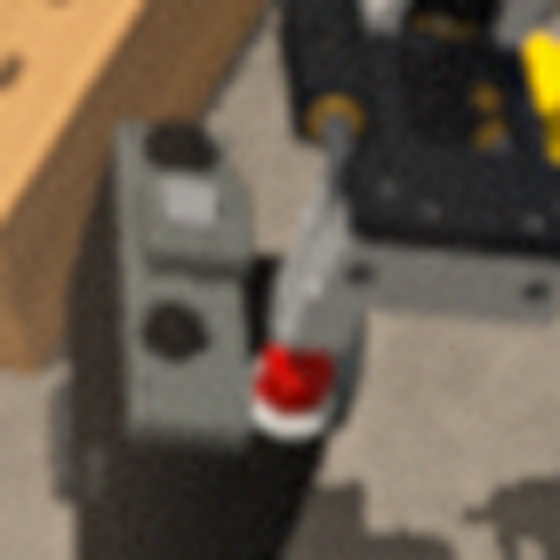

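>>> {"api": "servo_tool", "payload": {"steps": [[0,0,0,2,0.5,0.5,0],[0,0,0,4,1,0.5,0],[0,0,0,4,1,0.5,0],[0,0,0,4,1,0.5,0]]}}

```text
time_s: 26.48
eef_pos: [723.6, -118.9, 212.8]
tcp_rot: [[0.189, -0.464, 0.865], [-0.323, 0.803, 0.501], [-0.927, -0.374, 0.002]]
force: [0.3, 0.0, 0.5]
gripper_width: 0.005
```

>>> {"api": "servo_tool", "payload": {"steps": [[0,0,0,1,0,0,0],[0,0,0,1,0,0,0],[0,0,0,1,0,0,0]]}}

```text
time_s: 26.73
eef_pos: [723.8, -119.3, 211.9]
tcp_rot: [[0.189, -0.464, 0.865], [-0.323, 0.803, 0.501], [-0.927, -0.375, 0.002]]
force: [-0.1, -0.3, 0.3]
gripper_width: 0.005
```

>>> {"api": "servo_tool", "payload": {"steps": [[0,0,0,1,0,0,0],[0,0,0,1,0,0,0],[0,0,0,1,0,0,0]]}}

```text
time_s: 26.98
eef_pos: [724.0, -119.7, 210.8]
tcp_rot: [[0.189, -0.464, 0.865], [-0.323, 0.803, 0.501], [-0.927, -0.374, 0.002]]
force: [0.3, 0.3, -0.0]
gripper_width: 0.005
```

>>> {"api": "servo_tool", "payload": {"steps": [[0,0,0,1,0,0,0],[0,0,0,1,0,0,0],[0,0,0,1,0,0,0]]}}

```text
time_s: 27.23
eef_pos: [724.2, -119.9, 209.9]
tcp_rot: [[0.189, -0.464, 0.865], [-0.323, 0.803, 0.501], [-0.927, -0.374, 0.002]]
force: [-1.1, -0.3, 0.8]
gripper_width: 0.007
```

>>> {"api": "servo_tool", "payload": {"steps": [[0,0,0,1,0,0,0],[0,0,0,1,0,0,0],[0,0,0,1,0,0,0]]}}

```text
time_s: 27.48
eef_pos: [724.3, -120.3, 209.0]
tcp_rot: [[0.189, -0.464, 0.865], [-0.323, 0.803, 0.501], [-0.927, -0.374, 0.002]]
force: [-0.2, 0.7, -0.1]
gripper_width: 0.004
```

>>> {"api": "servo_tool", "payload": {"steps": [[0,0,0,1,0,0,0],[0,0,0,1,0,0,0],[0,0,0,1,0,0,0]]}}

```text
time_s: 27.73
eef_pos: [724.5, -120.6, 208.1]
tcp_rot: [[0.189, -0.464, 0.865], [-0.323, 0.803, 0.501], [-0.927, -0.374, 0.002]]
force: [-1.1, -1.0, -0.0]
gripper_width: 0.007
```

>>> {"api": "servo_tool", "payload": {"steps": [[0,0,0,0.7,0,0,0],[0,0,0,0.7,0,0,0],[0,0,0,0.7,0,0,0]]}}

```text
time_s: 27.98
eef_pos: [724.7, -120.8, 207.5]
tcp_rot: [[0.189, -0.464, 0.865], [-0.323, 0.803, 0.501], [-0.927, -0.374, 0.002]]
force: [0.1, -0.5, 0.2]
gripper_width: 0.008
```

>>> {"api": "servo_tool", "payload": {"steps": [[0,0,0,0.7,0,0,0],[0,0,0,0.7,0,0,0],[0,0,0,0.7,0,0,0]]}}

```text
time_s: 28.23
eef_pos: [724.9, -121.0, 207.1]
tcp_rot: [[0.19, -0.464, 0.865], [-0.323, 0.803, 0.501], [-0.927, -0.375, 0.002]]
force: [-0.2, 0.8, 0.9]
gripper_width: 0.005
```

>>> {"api": "servo_tool", "payload": {"steps": [[0,0,0,0.7,0,0,0],[0,0,0,0.7,0,0,0],[0,0,0,0.7,0,0,0]]}}

```text
time_s: 28.48
eef_pos: [725.1, -121.3, 206.4]
tcp_rot: [[0.19, -0.464, 0.865], [-0.323, 0.803, 0.501], [-0.927, -0.375, 0.002]]
force: [-0.5, 0.7, 0.8]
gripper_width: 0.003
```

>>> {"api": "servo_tool", "payload": {"steps": [[0,0,0,0.7,0,0,0],[0,0,0,0.7,0,0,0],[0,0,0,0.7,0,0,0]]}}

```text
time_s: 28.73
eef_pos: [725.2, -121.6, 205.7]
tcp_rot: [[0.19, -0.464, 0.865], [-0.323, 0.803, 0.501], [-0.927, -0.375, 0.002]]
force: [-0.2, 0.2, 1.4]
gripper_width: 0.004
```

>>> {"api": "servo_tool", "payload": {"steps": [[0,0,0,0.7,0,0,0],[0,0,0,0.7,0,0,0],[0,0,0,0.7,0,0,0]]}}

```text
time_s: 28.98
eef_pos: [725.3, -121.7, 205.0]
tcp_rot: [[0.19, -0.464, 0.865], [-0.323, 0.803, 0.501], [-0.927, -0.375, 0.002]]
force: [-0.1, 1.3, 1.9]
gripper_width: 0.006
```

>>> {"api": "servo_tool", "payload": {"steps": [[0,0,0,0.7,0,0,0],[0,0,0,0.7,0,0,0],[0,0,0,0.7,0,0,0]]}}

```text
time_s: 29.23
eef_pos: [725.5, -122.0, 204.4]
tcp_rot: [[0.19, -0.464, 0.865], [-0.323, 0.803, 0.501], [-0.927, -0.375, 0.002]]
force: [-0.4, 0.2, 2.2]
gripper_width: 0.002
```

>>> {"api": "servo_tool", "payload": {"steps": [[0,0,0,0.7,0,0,0],[0,0,0,0.7,0,0,0],[0,0,0,0.7,0,0,0]]}}

```text
time_s: 29.48
eef_pos: [725.6, -122.2, 203.7]
tcp_rot: [[0.19, -0.464, 0.865], [-0.323, 0.803, 0.501], [-0.927, -0.375, 0.002]]
force: [-0.3, 1.2, 2.2]
gripper_width: 0.003
```

>>> {"api": "servo_tool", "payload": {"steps": [[0,0,0,0.5,0,0,0],[0,0,0,0.5,0,0,0],[0,0,0,0.5,0,0,0]]}}

```text
time_s: 29.73
eef_pos: [725.7, -122.3, 203.4]
tcp_rot: [[0.19, -0.464, 0.865], [-0.323, 0.803, 0.501], [-0.927, -0.375, 0.002]]
force: [-1.6, 1.2, 2.8]
gripper_width: 0.007
```

>>> {"api": "servo_tool", "payload": {"steps": [[0,0,0,0.5,0,0,0],[0,0,0,0.5,0,0,0],[0,0,0,0.5,0,0,0]]}}

```text
time_s: 29.98
eef_pos: [725.7, -122.4, 203.3]
tcp_rot: [[0.19, -0.464, 0.865], [-0.323, 0.803, 0.501], [-0.927, -0.375, 0.002]]
force: [-3.5, 1.7, 5.6]
gripper_width: 0.007
```

```bash
python3 -c "
from h import *
st();print(sense()['force']@AX)"
```

```text
t 30.0 tcp [ 725.7 -122.4  203.3] grasp [ 722.1 -116.2  220.9] x [ 0.19  -0.323 -0.927] z [0.865 0.501 0.002] q [-0.15  0.41  1.34 -0.32  1.17 -0.58] F [-3.5  1.7  5.6] w 0.007
6.421136391869537
```

At the first click: position stopped advancing and the force is 6.4 N, in the 2.5–9 N window. Hold about 1 s, then full press.

>>> {"api": "servo_tool", "payload": {"steps": [[0,0,0,0,0,0,0],[0,0,0,0,0,0,0],[0,0,0,0,0,0,0],[0,0,0,0,0,0,0],[0,0,0,0,0,0,0],[0,0,0,0,0,0,0],[0,0,0,0,0,0,0],[0,0,0,0,0,0,0],[0,0,0,0,0,0,0],[0,0,0,0,0,0,0]]}}

```text
time_s: 30.82
eef_pos: [725.7, -122.4, 203.3]
tcp_rot: [[0.19, -0.464, 0.865], [-0.323, 0.803, 0.501], [-0.927, -0.375, 0.002]]
force: [-2.0, 2.5, 5.4]
gripper_width: 0.005
```

>>> {"api": "servo_tool", "payload": {"steps": [[0,0,0,0,0,0,0],[0,0,0,0,0,0,0],[0,0,0,0,0,0,0]]}}

```text
time_s: 31.07
eef_pos: [725.7, -122.4, 203.3]
tcp_rot: [[0.19, -0.464, 0.865], [-0.323, 0.803, 0.501], [-0.927, -0.375, 0.002]]
force: [-3.2, 1.5, 5.7]
gripper_width: 0.009
```

>>> {"api": "servo_tool", "payload": {"steps": [[0,0,0,1,0,0,0],[0,0,0,2,0,0,0],[0,0,0,3,0,0,0],[0,0,0,4,0,0,0],[0,0,0,4,0,0,0],[0,0,0,4,0,0,0]]}}

```text
time_s: 31.57
eef_pos: [726.3, -123.3, 200.7]
tcp_rot: [[0.19, -0.464, 0.865], [-0.323, 0.803, 0.501], [-0.927, -0.375, 0.002]]
force: [-6.0, 3.6, 8.9]
gripper_width: 0.006
```

>>> {"api": "servo_tool", "payload": {"steps": [[0,0,0,0.6,0,0,0],[0,0,0,1.2,0,0,0],[0,0,0,1.2,0,0,0],[0,0,0,1.2,0,0,0]]}}

```text
time_s: 31.9
eef_pos: [726.4, -123.6, 199.8]
tcp_rot: [[0.19, -0.464, 0.865], [-0.323, 0.803, 0.501], [-0.927, -0.375, 0.002]]
force: [-6.8, 3.3, 9.2]
gripper_width: 0.004
```

>>> {"api": "servo_tool", "payload": {"steps": [[0,0,0,0.6,0,0,0],[0,0,0,1.0,0,0,0],[0,0,0,1.0,0,0,0],[0,0,0,1.0,0,0,0]]}}

```text
time_s: 32.23
eef_pos: [726.5, -123.8, 199.4]
tcp_rot: [[0.19, -0.464, 0.865], [-0.323, 0.803, 0.501], [-0.927, -0.375, 0.002]]
force: [-7.3, 4.7, 11.7]
gripper_width: 0.005
```

>>> {"api": "servo_tool", "payload": {"steps": [[0,0,0,0.3,0,0,0],[0,0,0,-5,0,0,0],[0,0,0,-20,0,0,0],[0,0,0,-50,0,0,0],[0,0,0,-90,0,0,0.35],[0,0,0,-130,0,0,0.35],[0,0,0,-170,40,-40,0.35],[0,0,0,-190,70,-80,0.35],[0,0,0,-190,70,-80,0.35]]}}

```text
time_s: 32.98
eef_pos: [588.1, -46.4, 347.7]
tcp_rot: [[0.191, -0.464, 0.865], [-0.323, 0.803, 0.501], [-0.927, -0.375, 0.003]]
force: [-0.5, -0.0, 0.3]
gripper_width: 0.324
```

```bash
python3 - <<'E'
from h import *
np.set_printoptions(precision=2,suppress=True)
st()
s=cap('scene');t=cap('top');cv2.imwrite('pics/s13.png',s['color'][:,:,::-1])
for n,c in(('top',t),('scene',s)):
    P=c['P'];z=P[...,2];y=P[...,1];x=P[...,0];h=c['hsv']
    m=(h[...,1]>130)&((h[...,0]<8)|(h[...,0]>172))&(z>185)&(z<280)&(y<50)&(y>-300)&(x>600)&(x<800)
    print(n,m.sum(),P[m].mean(0) if m.sum() else '')
    m=(abs(h[...,0].astype(int)-112)<10)&(h[...,1]>150)&(y>150)&(y<500)&(x>300)&(x<720)&(z<60)
    q=P[m];print(n,'tray',len(q),q.mean(0),cv2.minAreaRect(q[:,:2].astype(np.float32)))
    # knives
    for a,b in((425,480),(490,548),(555,620)):
        k=(z>54)&(z<80)&(x>a)&(x<b)&(y>-60)&(y<150);q=P[k]
        if len(q):
            print('k',a,len(q),q.mean(0),q[:,1].min(),q[:,1].max())
            k=(z>58)&k&(y>60)&(y<105);q=P[k]; print('  h',q.mean(0) if len(q) else '')
E
```

```text
t 33.0 tcp [588.1 -46.4 347.7] grasp [584.5 -40.2 365.3] x [ 0.19 -0.32 -0.93] z [0.86 0.5  0.  ] q [-0.04  0.04  1.49 -0.32  1.41 -0.55] F [-0.5 -0.   0.3] w 0.324
top 49 [ 723.3  -121.55  206.  ]
top tray 2850 [508.56 370.16  11.66] ((562.2310791015625, 344.3697204589844), (334.15838623046875, 288.66766357421875), 3.9360313415527344)
k 425 91 [453.27  17.94  57.82] -25.262096417792556 136.179385902126
  h 
k 490 79 [517.86  24.78  58.08] -27.97630963908646 136.00067965128574
  h 
k 555 38 [585.06  70.25  61.67] 4.878882369834859 134.9963063428442
  h 
scene 76 [ 727.71 -120.23  204.18]
scene tray 6040 [515.25 323.33  10.48] ((512.5169067382812, 318.28564453125), (233.884033203125, 238.0240936279297), 3.7633819580078125)
k 425 260 [455.    75.08  61.59] -23.95653573060065 140.05901516056056
  h [455.13  82.67  64.12]
k 490 285 [520.97  72.46  61.39] -29.69595427696683 138.98086260329018
  h [521.12  83.49  64.03]
k 555 310 [588.74  71.05  61.45] -29.389434350579762 138.55529802382893
  h [588.78  82.97  64.19]
```

View pics/s13.png

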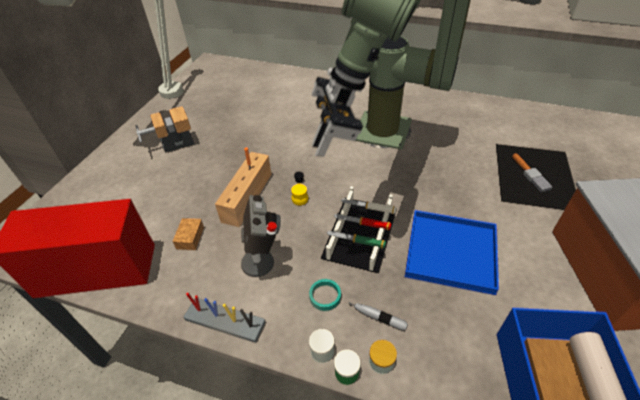

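```bash
python3 -c "
from h import *
rel((587,74,140),DN)"
```

```text
ROW [29.8, 6.0, 21.4] [154.9, 173.0, 60.7] rot 37 dist 240
```

>>> {"api": "servo_tool", "payload": {"steps": [[30,6,21,40,80,30,0.35],[30,6,21,80,120,50,0.35],[30,6,21,155,173,61,0.35],[30,6,21,155,173,61,0.35],[30,6,21,155,173,61,0.35],[30,6,21,155,173,61,0.35],[30,6,21,155,173,61,0.35],[30,6,21,155,173,61,0.35],[30,6,21,155,173,61,0.35]]}}

```text
time_s: 33.83
eef_pos: [592.6, 71.8, 139.8]
tcp_rot: [[0.004, 0.005, 1.0], [-0.008, 1.0, -0.005], [-1.0, -0.008, 0.004]]
force: [0.2, -0.2, 0.4]
gripper_width: 0.352
```

```bash
python3 -c "
from h import *
st();rel((587,74,49),DN)
s=cap('scene');crop(s,300,150,420,280,4.5,'pics/s14.png')"
```

```text
t 33.8 tcp [592.6  71.8 139.8] grasp [592.5  72.  158.8] x [ 0.004 -0.008 -1.   ] z [ 1.    -0.005  0.004] q [-0.02  0.31  1.55 -0.01  1.27 -0.01] F [ 0.2 -0.2  0.4] w 0.352
ROW [-0.3, 0.2, 0.5] [90.8, 2.9, -5.9] rot 1 dist 91
```

View pics/s14.png

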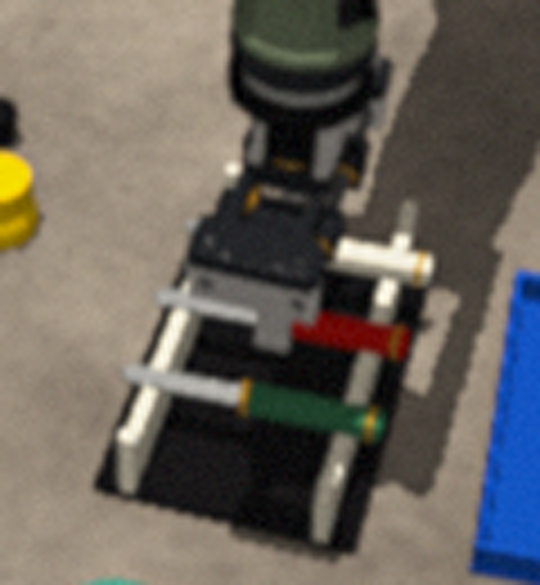

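>>> {"api": "servo_tool", "payload": {"steps": [[0,0,0,20,3,-6,0.35],[0,0,0,45,3,-6,0.35],[0,0,0,70,3,-6,0.35],[0,0,0,85,3,-6,0.35],[0,0,0,91,3,-6,0.35],[0,0,0,91,3,-6,0.35],[0,0,0,91,3,-6,0.35]]}}

```text
time_s: 34.47
eef_pos: [587.1, 74.5, 49.7]
tcp_rot: [[0.005, 0.006, 1.0], [-0.008, 1.0, -0.006], [-1.0, -0.008, 0.005]]
force: [0.2, 0.4, -0.3]
gripper_width: 0.349
```

```bash
python3 -c "
from h import *
st();rel((587,74,48),DN)"
```

```text
t 34.5 tcp [587.1  74.5  49.7] grasp [587.   74.6  68.7] x [ 0.005 -0.008 -1.   ] z [ 1.    -0.006  0.005] q [-0.02  0.41  1.63 -0.01  1.1  -0.01] F [ 0.2  0.4 -0.3] w 0.349
ROW [-0.3, 0.3, 0.4] [1.7, -0.5, -0.1] rot 1 dist 2
```

>>> {"api": "servo_tool", "payload": {"steps": [[0,0,0,1,0,0,0.35],[0,0,0,1,0,0,0.0],[0,0,0,1,0,0,0.0],[0,0,0,1,0,0,0.0],[0,0,0,1,0,0,0.0],[0,0,0,1,0,0,0.0],[0,0,0,-9,0,0,0],[0,0,0,-25,0,0,0],[0,0,0,-50,0,0,0],[0,0,0,-50,0,0,0]]}}

```text
time_s: 35.3
eef_pos: [588.6, 75.2, 102.3]
tcp_rot: [[0.01, 0.006, 1.0], [-0.008, 1.0, -0.006], [-1.0, -0.008, 0.01]]
force: [0.2, -0.3, 0.8]
gripper_width: 0.166
```

```bash
python3 -c "
from h import *
st();rel((572,338,100),RT((0,-.049,-1)))
s=cap('scene');crop(s,300,150,420,280,4.5,'pics/s15.png')"
```

```text
t 35.3 tcp [588.6  75.2 102.3] grasp [588.4  75.3 121.3] x [ 0.01  -0.008 -1.   ] z [ 1.    -0.006  0.01 ] q [-0.01  0.34  1.6  -0.01  1.19 -0.01] F [ 0.2 -0.3  0.8] w 0.166
ROW [-0.4, 0.5, -2.4] [0.2, 262.7, -18.2] rot 2 dist 263
```

View pics/s15.png

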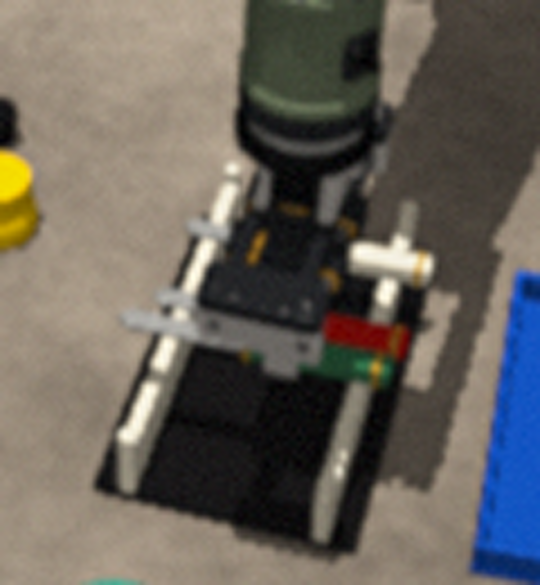

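Green is held level. Carry it over the tray.

>>> {"api": "servo_tool", "payload": {"steps": [[0,0,-2.5,-5,30,-5,0],[0,0,-2.5,-5,70,-10,0],[0,0,-2.5,-5,110,-18,0],[0,0,-2.5,0,150,-18,0],[0,0,-2.5,0,190,-18,0],[0,0,-2.5,0,225,-18,0],[0,0,-2.5,0,250,-18,0],[0,0,-2.5,0,262,-18,0],[0,0,-2.5,0,262,-18,0],[0,0,-2.5,0,262,-18,0]]}}

```text
time_s: 36.18
eef_pos: [568.0, 336.4, 94.1]
tcp_rot: [[-0.001, 0.005, 1.0], [-0.053, 0.999, -0.005], [-0.999, -0.053, -0.001]]
force: [-0.6, -0.4, -0.7]
gripper_width: 0.164
```

```bash
python3 - <<'E'
from h import *
st();rel((572,338,18))
s=cap('scene');c=s;crop(s,370,190,520,310,4.5,'pics/s16.png')
P=c['P'];z=P[...,2];y=P[...,1];x=P[...,0];h=c['hsv']
m=(abs(h[...,0].astype(int)-112)<10)&(h[...,1]>150)&(y>150)&(y<500)&(x>300)&(x<720)&(z<60)
q=P[m];print('tray',len(q),cv2.minAreaRect(q[:,:2].astype(np.float32)))
E
```

```text
t 36.2 tcp [568.  336.4  94.1] grasp [568.  337.4 113.1] x [-0.001 -0.053 -0.999] z [ 1.    -0.005 -0.001] q [ 0.43  0.5   1.39 -0.05  1.28  0.45] F [-0.6 -0.4 -0.7] w 0.164
ROW [0.0, 0.0, 0.0] [75.9, 5.7, 4.0] rot 0 dist 76
tray 4764 ((513.0918579101562, 318.1236267089844), (232.17181396484375, 237.70062255859375), 3.8436837196350098)
```

View pics/s16.png

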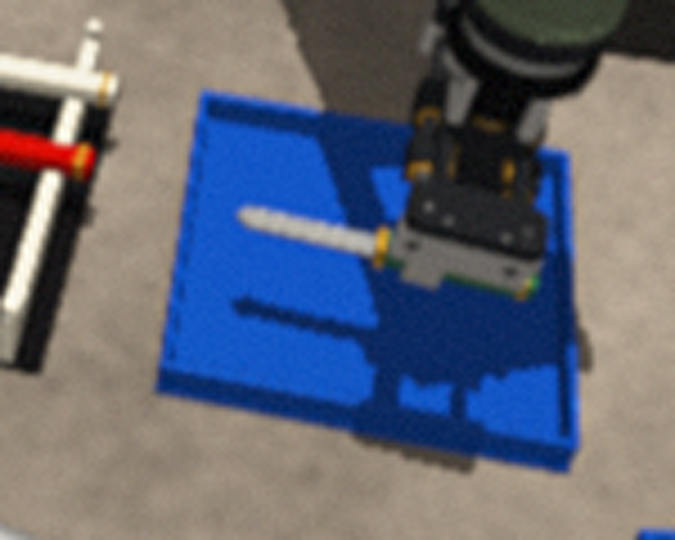

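>>> {"api": "servo_tool", "payload": {"steps": [[0,0,0,20,3,4,0],[0,0,0,42,5,4,0],[0,0,0,62,5,4,0],[0,0,0,76,5,4,0],[0,0,0,80,5,4,0],[0,0,0,82,5,4,0],[0,0,0,82,5,4,0]]}}

```text
time_s: 36.82
eef_pos: [573.3, 337.2, 13.5]
tcp_rot: [[0.001, 0.007, 1.0], [-0.051, 0.999, -0.007], [-0.999, -0.051, 0.001]]
force: [-0.7, 0.2, -0.5]
gripper_width: 0.162
```

>>> {"api": "servo_tool", "payload": {"steps": [[0,0,0,1,0,0,0],[0,0,0,2,0,0,0],[0,0,0,2,0,0,0]]}}

```text
time_s: 37.07
eef_pos: [573.6, 338.2, 12.3]
tcp_rot: [[0.003, 0.006, 1.0], [-0.05, 0.999, -0.006], [-0.999, -0.05, 0.003]]
force: [-0.2, 0.2, -1.2]
gripper_width: 0.17
```

>>> {"api": "servo_tool", "payload": {"steps": [[0,0,0,1,0,0,0],[0,0,0,1,0,0,0],[0,0,0,1,0,0,0]]}}

```text
time_s: 37.32
eef_pos: [572.8, 337.9, 10.4]
tcp_rot: [[0.001, 0.006, 1.0], [-0.051, 0.999, -0.006], [-0.999, -0.051, 0.001]]
force: [0.1, 0.7, -1.3]
gripper_width: 0.164
```

>>> {"api": "servo_tool", "payload": {"steps": [[0,0,0,1,0,0,0],[0,0,0,1.5,0,0,0],[0,0,0,1.5,0,0,0]]}}

```text
time_s: 37.57
eef_pos: [572.6, 337.7, 8.4]
tcp_rot: [[0.0, 0.006, 1.0], [-0.051, 0.999, -0.006], [-0.999, -0.051, 0.001]]
force: [-0.1, -0.6, 0.1]
gripper_width: 0.167
```

>>> {"api": "servo_tool", "payload": {"steps": [[0,0,0,1,0,0,0],[0,0,0,1,0,0,0],[0,0,0,1,0,0,0]]}}

```text
time_s: 37.82
eef_pos: [572.7, 337.6, 7.5]
tcp_rot: [[0.001, 0.006, 1.0], [-0.051, 0.999, -0.006], [-0.999, -0.051, 0.001]]
force: [-0.0, -0.1, -1.6]
gripper_width: 0.167
```

Close to the floor (≤1.5 mm). Release and rise.

>>> {"api": "servo_tool", "payload": {"steps": [[0,0,0,0,0,0,0.3],[0,0,0,0,0,0,0.35],[0,0,0,0,0,0,0.35],[0,0,0,-8,0,0,0.35],[0,0,0,-30,0,0,0.35],[0,0,0,-65,-2,0,0.35],[0,0,0,-100,-20,-10,0.35],[0,0,0,-130,-55,-15,0.35],[0,0,0,-130,-95,-30,0.35],[0,0,0,-130,-130,-40,0.35]]}}

```text
time_s: 38.65
eef_pos: [533.9, 214.8, 148.6]
tcp_rot: [[0.009, 0.004, 1.0], [-0.049, 0.999, -0.004], [-0.999, -0.049, 0.009]]
force: [0.1, -0.1, -1.0]
gripper_width: 0.35
```

```bash
python3 -c "
from h import *
st();rel((519,74,120),DN)
s=cap('scene');crop(s,370,190,520,310,4.5,'pics/s17.png')"
```

```text
t 38.6 tcp [533.9 214.8 148.6] grasp [533.7 215.7 167.6] x [ 0.009 -0.049 -0.999] z [ 1.    -0.004  0.009] q [ 0.26  0.27  1.59 -0.05  1.29  0.28] F [ 0.1 -0.1 -1. ] w 0.35
ROW [-0.2, 0.5, 2.8] [35.3, -139.3, -14.6] rot 3 dist 144
```

View pics/s17.png

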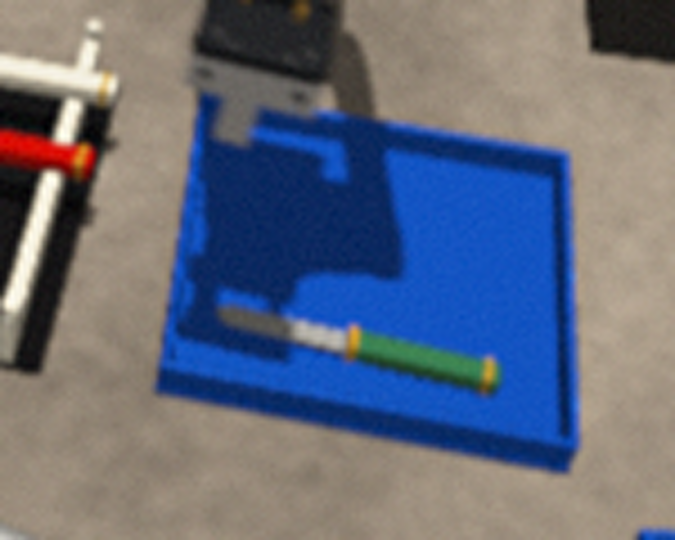

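Green lies flat in the tray (crop (360,350)). Next red.

>>> {"api": "servo_tool", "payload": {"steps": [[0,0,3,0,-35,-5,0.35],[0,0,3,5,-75,-10,0.35],[0,0,3,10,-115,-15,0.35],[0,0,3,25,-139,-15,0.35],[0,0,3,35,-139,-15,0.35],[0,0,3,35,-139,-15,0.35],[0,0,3,35,-139,-15,0.35]]}}

```text
time_s: 39.28
eef_pos: [515.7, 74.8, 116.0]
tcp_rot: [[-0.0, 0.006, 1.0], [0.002, 1.0, -0.006], [-1.0, 0.002, -0.0]]
force: [0.4, 0.5, -0.2]
gripper_width: 0.349
```

```bash
python3 -c "
from h import *
st();rel((519,74,48.5),DN)"
```

```text
t 39.3 tcp [515.7  74.8 116. ] grasp [515.7  74.8 135. ] x [-0.     0.002 -1.   ] z [ 1.    -0.006 -0.   ] q [-0.02  0.19  1.76  0.    1.19 -0.02] F [ 0.4  0.5 -0.2] w 0.349
ROW [-0.4, -0.0, -0.1] [67.5, -0.9, 3.3] rot 0 dist 68
```

>>> {"api": "servo_tool", "payload": {"steps": [[0,0,0,15,0,3,0.35],[0,0,0,35,0,3,0.35],[0,0,0,55,-1,3,0.35],[0,0,0,64,-1,3,0.35],[0,0,0,67,-1,3,0.35],[0,0,0,67,-1,3,0.35],[0,0,0,67,-1,3,0.35]]}}

```text
time_s: 39.87
eef_pos: [520.1, 73.9, 50.2]
tcp_rot: [[0.003, 0.005, 1.0], [0.001, 1.0, -0.005], [-1.0, 0.001, 0.003]]
force: [0.1, -0.2, -0.2]
gripper_width: 0.351
```

>>> {"api": "servo_tool", "payload": {"steps": [[0,0,0,0,0,0,0.0],[0,0,0,0,0,0,0.0],[0,0,0,0,0,0,0.0],[0,0,0,0,0,0,0.0],[0,0,0,0,0,0,0.0]]}}

```text
time_s: 40.28
eef_pos: [519.8, 73.3, 50.2]
tcp_rot: [[0.003, 0.006, 1.0], [0.001, 1.0, -0.006], [-1.0, 0.001, 0.003]]
force: [-1.2, 0.5, 4.5]
gripper_width: 0.169
```

>>> {"api": "servo_tool", "payload": {"steps": [[0,0,0,-9,0,0,0],[0,0,0,-25,0,0,0],[0,0,0,-50,0,0,0],[0,0,0,-50,0,0,0],[0,0,0,-50,0,0,0]]}}

```text
time_s: 40.7
eef_pos: [520.6, 73.1, 100.9]
tcp_rot: [[0.005, 0.006, 1.0], [0.001, 1.0, -0.006], [-1.0, 0.001, 0.005]]
force: [0.3, 0.7, -1.6]
gripper_width: 0.17
```

```bash
python3 - <<'E'
from h import *
st();rel((514,338,95),RT((0,-.049,-1)))
s=cap('scene');c=s;crop(s,300,150,520,310,3.5,'pics/s18.png')
P=c['P'];z=P[...,2];y=P[...,1];x=P[...,0];h=c['hsv']
m=(abs(h[...,0].astype(int)-112)<10)&(h[...,1]>150)&(y>150)&(y<500)&(x>300)&(x<720)&(z<60)
q=P[m];print('tray',len(q),cv2.minAreaRect(q[:,:2].astype(np.float32)))
m=(h[...,0]>55)&(h[...,0]<85)&(h[...,1]>80)&(x>400)&(x<640)&(y>200)&(y<450)&(z<40);print('green',P[m].mean(0),m.sum())
E
```

```text
t 40.7 tcp [520.6  73.1 100.9] grasp [520.5  73.1 119.9] x [ 0.005  0.001 -1.   ] z [ 1.    -0.006  0.005] q [-0.03  0.21  1.77  0.    1.16 -0.02] F [ 0.3  0.7 -1.6] w 0.17
ROW [-0.4, 0.3, -2.9] [6.1, 264.9, -8.2] rot 3 dist 265
tray 5628 ((513.2433471679688, 318.118408203125), (232.24322509765625, 238.1162567138672), 3.921535015106201)
green [577.65552276 356.15333035  20.14039998] 156
```

View pics/s18.png

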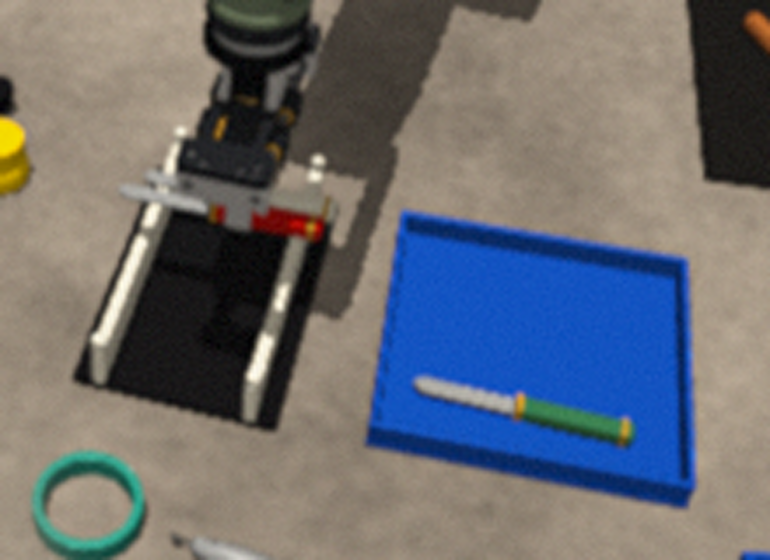

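>>> {"api": "servo_tool", "payload": {"steps": [[0,0,-3,-5,30,-3,0],[0,0,-3,-5,70,-6,0],[0,0,-3,-5,110,-8,0],[0,0,-3,0,150,-8,0],[0,0,-3,0,190,-8,0],[0,0,-3,5,225,-8,0],[0,0,-3,5,250,-8,0],[0,0,-3,5,265,-8,0],[0,0,-3,5,265,-8,0],[0,0,-3,5,265,-8,0]]}}

```text
time_s: 41.58
eef_pos: [511.9, 337.7, 93.3]
tcp_rot: [[-0.001, 0.005, 1.0], [-0.053, 0.999, -0.005], [-0.999, -0.053, -0.001]]
force: [0.4, -0.3, 0.8]
gripper_width: 0.166
```

```bash
python3 -c "
from h import *
st();rel((514,338,12))"
```

```text
t 41.6 tcp [511.9 337.7  93.3] grasp [511.9 338.7 112.3] x [-0.001 -0.053 -0.999] z [ 1.    -0.005 -0.001] q [ 0.47  0.42  1.52 -0.05  1.24  0.49] F [ 0.4 -0.3  0.8] w 0.166
ROW [0.0, 0.0, 0.0] [81.1, 4.6, 2.1] rot 0 dist 81
```

>>> {"api": "servo_tool", "payload": {"steps": [[0,0,0,20,3,2,0],[0,0,0,42,5,2,0],[0,0,0,62,5,2,0],[0,0,0,75,5,2,0],[0,0,0,80,5,2,0],[0,0,0,82,5,2,0],[0,0,0,82,5,2,0],[0,0,0,82,5,2,0]]}}

```text
time_s: 42.25
eef_pos: [515.9, 339.1, 13.7]
tcp_rot: [[0.003, 0.007, 1.0], [-0.05, 0.999, -0.006], [-0.999, -0.05, 0.003]]
force: [-0.2, -0.0, -0.1]
gripper_width: 0.166
```

>>> {"api": "servo_tool", "payload": {"steps": [[0,0,0,1,0,0,0],[0,0,0,2,0,0,0],[0,0,0,2,0,0,0]]}}

```text
time_s: 42.5
eef_pos: [515.2, 339.2, 11.1]
tcp_rot: [[0.002, 0.006, 1.0], [-0.051, 0.999, -0.006], [-0.999, -0.051, 0.002]]
force: [0.2, -0.1, -1.2]
gripper_width: 0.168
```

>>> {"api": "servo_tool", "payload": {"steps": [[0,0,0,1,0,0,0],[0,0,0,1,0,0,0],[0,0,0,1,0,0,0]]}}

```text
time_s: 42.75
eef_pos: [514.7, 338.9, 9.4]
tcp_rot: [[0.001, 0.006, 1.0], [-0.051, 0.999, -0.006], [-0.999, -0.051, 0.001]]
force: [0.1, 0.3, -0.9]
gripper_width: 0.17
```

>>> {"api": "servo_tool", "payload": {"steps": [[0,0,0,1,0,0,0],[0,0,0,1,0,0,0],[0,0,0,1,0,0,0]]}}

```text
time_s: 43.0
eef_pos: [514.8, 338.8, 8.3]
tcp_rot: [[0.001, 0.006, 1.0], [-0.051, 0.999, -0.006], [-0.999, -0.051, 0.001]]
force: [-0.1, -0.4, -0.5]
gripper_width: 0.168
```

>>> {"api": "servo_tool", "payload": {"steps": [[0,0,0,0,0,0,0.3],[0,0,0,0,0,0,0.35],[0,0,0,0,0,0,0.35],[0,0,0,-8,0,0,0.35],[0,0,0,-30,0,0,0.35],[0,0,0,-65,-2,0,0.35],[0,0,0,-100,-20,-10,0.35],[0,0,0,-130,-55,-15,0.35],[0,0,0,-130,-95,-30,0.35],[0,0,0,-130,-130,-40,0.35]]}}

```text
time_s: 43.83
eef_pos: [475.8, 216.0, 148.9]
tcp_rot: [[0.008, 0.004, 1.0], [-0.049, 0.999, -0.004], [-0.999, -0.049, 0.009]]
force: [0.3, -1.5, -0.5]
gripper_width: 0.348
```

```bash
python3 -c "
from h import *
st();rel((453.5,74,115),DN)
s=cap('scene');crop(s,300,150,520,310,3.5,'pics/s19.png')"
```

```text
t 43.8 tcp [475.8 216.  148.9] grasp [475.6 216.9 167.9] x [ 0.008 -0.049 -0.999] z [ 1.    -0.004  0.009] q [ 0.29  0.16  1.72 -0.05  1.27  0.31] F [ 0.3 -1.5 -0.5] w 0.348
ROW [-0.2, 0.5, 2.8] [40.7, -140.2, -22.0] rot 3 dist 148
```

View pics/s19.png

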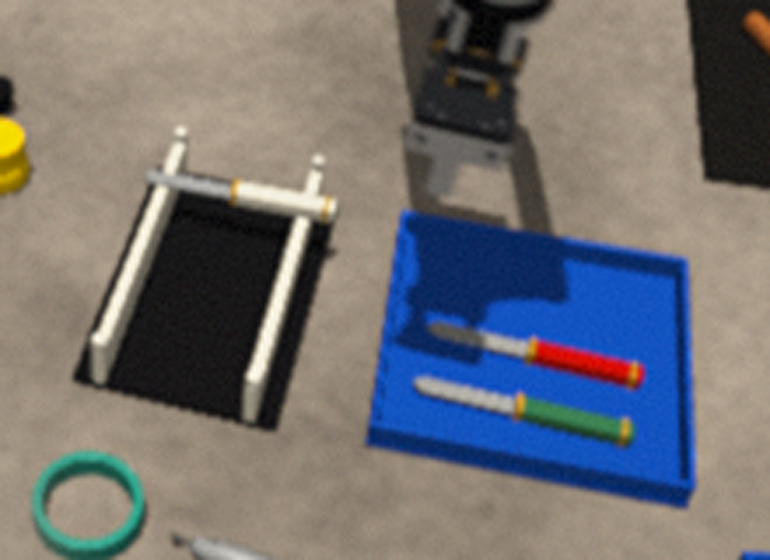

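Red is flat beside green. Now white.

>>> {"api": "servo_tool", "payload": {"steps": [[0,0,3,0,-35,-5,0.35],[0,0,3,5,-75,-12,0.35],[0,0,3,10,-115,-20,0.35],[0,0,3,25,-140,-22,0.35],[0,0,3,40,-140,-22,0.35],[0,0,3,40,-140,-22,0.35],[0,0,3,40,-140,-22,0.35]]}}

```text
time_s: 44.47
eef_pos: [450.6, 74.1, 112.0]
tcp_rot: [[-0.0, 0.007, 1.0], [0.001, 1.0, -0.007], [-1.0, 0.001, -0.0]]
force: [-0.5, -0.0, 0.7]
gripper_width: 0.353
```

```bash
python3 -c "
from h import *
st();rel((453.5,74,49),DN)"
```

```text
t 44.5 tcp [450.6  74.1 112. ] grasp [450.6  74.1 131. ] x [-0.     0.001 -1.   ] z [ 1.    -0.007 -0.   ] q [-0.03  0.06  1.92  0.    1.17 -0.02] F [-0.5 -0.   0.7] w 0.353
ROW [-0.4, -0.0, -0.1] [63.0, -0.2, 2.9] rot 0 dist 63
```

>>> {"api": "servo_tool", "payload": {"steps": [[0,0,0,15,0,3,0.35],[0,0,0,33,0,3,0.35],[0,0,0,52,0,3,0.35],[0,0,0,61,0,3,0.35],[0,0,0,64,0,3,0.35],[0,0,0,64,0,3,0.35],[0,0,0,64,0,3,0.35]]}}

```text
time_s: 45.05
eef_pos: [455.1, 74.6, 49.0]
tcp_rot: [[0.003, 0.005, 1.0], [0.001, 1.0, -0.005], [-1.0, 0.001, 0.003]]
force: [-0.2, 0.7, 0.2]
gripper_width: 0.353
```

>>> {"api": "servo_tool", "payload": {"steps": [[0,0,0,0,0,0,0.0],[0,0,0,0,0,0,0.0],[0,0,0,0,0,0,0.0],[0,0,0,0,0,0,0.0],[0,0,0,0,0,0,0.0],[0,0,0,-9,0,0,0],[0,0,0,-25,0,0,0],[0,0,0,-50,0,0,0],[0,0,0,-50,0,0,0],[0,0,0,-50,0,0,0]]}}

```text
time_s: 45.88
eef_pos: [455.6, 74.1, 99.5]
tcp_rot: [[0.005, 0.006, 1.0], [0.001, 1.0, -0.006], [-1.0, 0.001, 0.005]]
force: [-0.1, -0.6, -1.7]
gripper_width: 0.168
```

```bash
python3 - <<'E'
from h import *
st();rel((456,338,95),RT((0,-.049,-1)))
s=cap('scene');c=s;crop(s,300,150,520,310,3.5,'pics/s20.png')
P=c['P'];z=P[...,2];y=P[...,1];x=P[...,0];h=c['hsv']
m=(abs(h[...,0].astype(int)-112)<10)&(h[...,1]>150)&(y>150)&(y<500)&(x>300)&(x<720)&(z<60)
q=P[m];print('tray',len(q),cv2.minAreaRect(q[:,:2].astype(np.float32)))
E
```

```text
t 45.9 tcp [455.6  74.1  99.5] grasp [455.5  74.1 118.5] x [ 0.005  0.001 -1.   ] z [ 1.    -0.006  0.005] q [-0.03  0.08  1.92  0.    1.13 -0.02] F [-0.1 -0.6 -1.7] w 0.168
ROW [-0.4, 0.3, -2.9] [4.8, 263.9, -1.2] rot 3 dist 264
tray 4977 ((483.31134033203125, 327.5941162109375), (233.16705322265625, 237.94287109375), 3.6391561031341553)
```

View pics/s20.png

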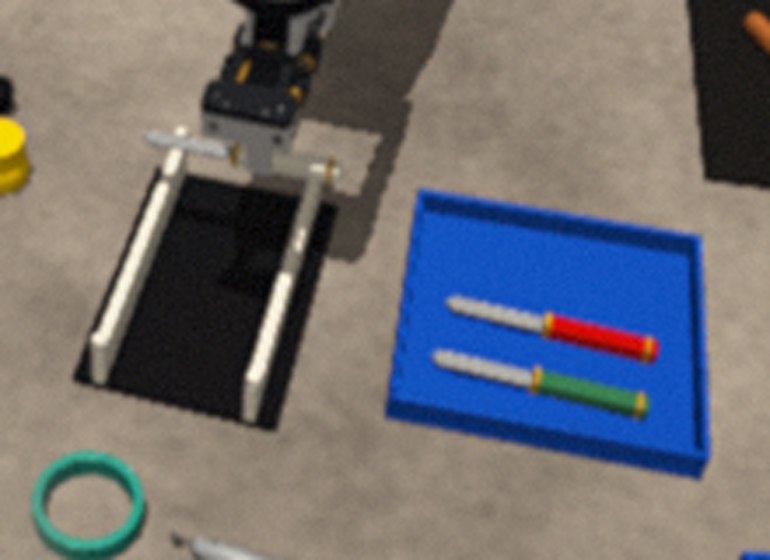

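```bash
python3 - <<'E'
from h import *
s=cap('scene');c=s
P=c['P'];z=P[...,2];y=P[...,1];x=P[...,0];h=c['hsv']
b=(x>380)&(x<640)&(y>220)&(y<450)&(z<40)
m=(h[...,0]>55)&(h[...,0]<85)&(h[...,1]>80)&b;print('green',P[m].mean(0),m.sum(),cv2.minAreaRect(P[m][:,:2].astype(np.float32)))
m=((h[...,0]<8)|(h[...,0]>172))&(h[...,1]>120)&b;print('red',P[m].mean(0),m.sum(),cv2.minAreaRect(P[m][:,:2].astype(np.float32)))
rel((427,345,95),RT((0,-.049,-1)))
E
```

```text
green [547.91606375 364.61891861  20.30478959] 148 ((546.185546875, 368.59588623046875), (79.34874725341797, 15.23707389831543), 89.02386474609375)
red [489.63637694 368.42356105  19.64528538] 148 ((488.6033630371094, 370.5965576171875), (79.53302764892578, 15.374478340148926), 87.30988311767578)
ROW [-0.3, -0.0, -2.9] [2.7, 270.7, -28.0] rot 3 dist 272
```

>>> {"api": "servo_tool", "payload": {"steps": [[0,0,-3,-5,30,-3,0],[0,0,-3,-5,70,-10,0],[0,0,-3,-5,110,-20,0],[0,0,-3,0,150,-28,0],[0,0,-3,0,190,-28,0],[0,0,-3,3,225,-28,0],[0,0,-3,3,255,-28,0],[0,0,-3,3,270,-28,0],[0,0,-3,3,270,-28,0],[0,0,-3,3,270,-28,0]]}}

```text
time_s: 46.82
eef_pos: [426.8, 343.7, 94.0]
tcp_rot: [[-0.001, 0.004, 1.0], [-0.053, 0.999, -0.005], [-0.999, -0.053, -0.001]]
force: [1.1, 0.9, -0.8]
gripper_width: 0.167
```

```bash
python3 -c "
from h import *
st();rel((427,345,12))
s=cap('scene');crop(s,370,170,520,310,4,'pics/s21.png')"
```

```text
t 46.8 tcp [426.8 343.7  94. ] grasp [426.8 344.7 112.9] x [-0.001 -0.053 -0.999] z [ 1.    -0.005 -0.001] q [ 0.55  0.29  1.68 -0.05  1.2   0.57] F [ 1.1  0.9 -0.8] w 0.167
ROW [0.0, 0.0, 0.0] [81.8, 5.7, 0.3] rot 0 dist 82
```

View pics/s21.png

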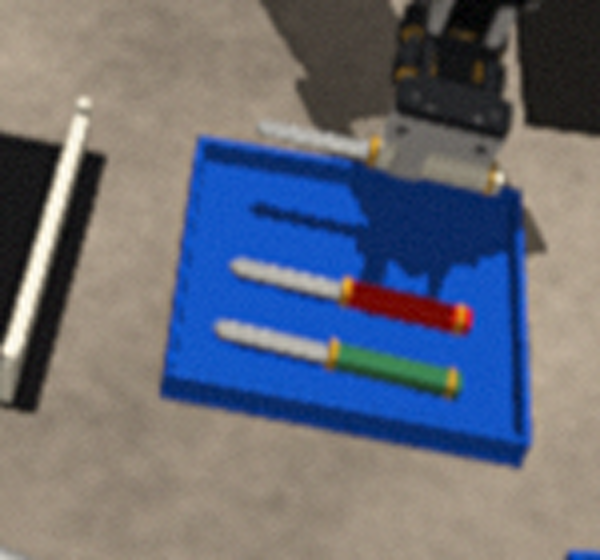

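>>> {"api": "servo_tool", "payload": {"steps": [[0,0,0,20,3,0,0],[0,0,0,42,5,0,0],[0,0,0,62,5,0,0],[0,0,0,75,5,0,0],[0,0,0,80,5,0,0],[0,0,0,82,5,0,0],[0,0,0,82,5,0,0],[0,0,0,82,5,0,0]]}}

```text
time_s: 47.53
eef_pos: [428.8, 345.0, 14.2]
tcp_rot: [[0.002, 0.007, 1.0], [-0.05, 0.999, -0.007], [-0.999, -0.05, 0.003]]
force: [-0.4, -0.1, -2.4]
gripper_width: 0.166
```

>>> {"api": "servo_tool", "payload": {"steps": [[0,0,0,1,0,0,0],[0,0,0,2,0,0,0],[0,0,0,2,0,0,0]]}}

```text
time_s: 47.78
eef_pos: [428.2, 345.3, 11.7]
tcp_rot: [[0.002, 0.006, 1.0], [-0.051, 0.999, -0.006], [-0.999, -0.051, 0.002]]
force: [-0.4, -1.2, -1.7]
gripper_width: 0.165
```

>>> {"api": "servo_tool", "payload": {"steps": [[0,0,0,1,0,0,0],[0,0,0,1,0,0,0],[0,0,0,1,0,0,0]]}}

```text
time_s: 48.03
eef_pos: [427.7, 345.0, 10.2]
tcp_rot: [[0.001, 0.006, 1.0], [-0.051, 0.999, -0.006], [-0.999, -0.051, 0.001]]
force: [0.8, 0.2, -0.9]
gripper_width: 0.171
```

>>> {"api": "servo_tool", "payload": {"steps": [[0,0,0,1,0,0,0],[0,0,0,1,0,0,0],[0,0,0,1,0,0,0]]}}

```text
time_s: 48.28
eef_pos: [427.7, 344.9, 9.1]
tcp_rot: [[0.001, 0.006, 1.0], [-0.051, 0.999, -0.006], [-0.999, -0.051, 0.001]]
force: [0.2, -0.2, -1.5]
gripper_width: 0.169
```

>>> {"api": "servo_tool", "payload": {"steps": [[0,0,0,1,0,0,0],[0,0,0,1.5,0,0,0],[0,0,0,1.5,0,0,0]]}}

```text
time_s: 48.53
eef_pos: [427.7, 344.8, 7.5]
tcp_rot: [[0.001, 0.006, 1.0], [-0.051, 0.999, -0.006], [-0.999, -0.051, 0.001]]
force: [0.4, -0.4, -1.4]
gripper_width: 0.165
```

>>> {"api": "servo_tool", "payload": {"steps": [[0,0,0,0,0,0,0.3],[0,0,0,0,0,0,0.35],[0,0,0,0,0,0,0.35],[0,0,0,-8,0,0,0.35],[0,0,0,-30,0,0,0.35],[0,0,0,-65,0,0,0.35],[0,0,0,-100,-20,0,0.35],[0,0,0,-140,-50,0,0.35],[0,0,0,-180,-90,0,0.35],[0,0,0,-220,-130,0,0.35]]}}

```text
time_s: 49.37
eef_pos: [427.0, 251.0, 208.3]
tcp_rot: [[0.003, 0.005, 1.0], [-0.051, 0.999, -0.005], [-0.999, -0.051, 0.003]]
force: [0.4, 0.4, 0.5]
gripper_width: 0.354
```

>>> {"api": "servo_tool", "payload": {"steps": [[0,0,0,-20,-40,0,0.35],[0,0,0,-20,-80,0,0.35],[0,0,0,-20,-120,0,0.35],[0,0,0,-20,-150,0,0.35],[0,0,0,-20,-150,0,0.35],[0,0,0,-20,-150,0,0.35]]}}

```text
time_s: 49.87
eef_pos: [426.4, 101.8, 234.3]
tcp_rot: [[0.003, 0.01, 1.0], [-0.051, 0.999, -0.01], [-0.999, -0.051, 0.003]]
force: [0.0, 0.1, 0.2]
gripper_width: 0.349
```

```bash
python3 - <<'E'
from h import *
np.set_printoptions(precision=1,suppress=True)
st()
s=cap('scene');t=cap('top');cv2.imwrite('pics/s22.png',s['color'][:,:,::-1]);crop(s,370,170,520,310,4,'pics/s23.png')
for n,c in(('scene',s),('top',t)):
    P=c['P'];z=P[...,2];y=P[...,1];x=P[...,0];h=c['hsv']
    m=(abs(h[...,0].astype(int)-112)<10)&(h[...,1]>150)&(y>180)&(y<480)&(x>330)&(x<640)&(z<60)
    q=P[m];print(n,'tray',len(q),cv2.minAreaRect(q[:,:2].astype(np.float32)))
    b=(x>390)&(x<580)&(y>220)&(y<435)&(z<45)
    for nm,m in(('green',(h[...,0]>55)&(h[...,0]<85)&(h[...,1]>80)&b),('red',((h[...,0]<8)|(h[...,0]>172))&(h[...,1]>120)&b),('white',(h[...,1]<60)&(h[...,2]>100)&b&(x<455))):
        q=P[m]
        if len(q):
            a=q[:,1];print(n,nm,q.mean(0),cv2.minAreaRect(q[:,:2].astype(np.float32)),'z~y slope',np.polyfit(a,q[:,2],1)[0],q[:,2].max())
    m=(h[...,1]>130)&((h[...,0]<8)|(h[...,0]>172))&(z>185)&(z<280)&(y<50)&(y>-300)&(x>600)&(x<800);print('btn',P[m].mean(0) if m.sum() else '')
    m=(z>130)&(z<180)&(x>400)&(x<470)&(y<-310)&(y>-370);print('file top',P[m][P[m][:,2]>155].mean(0))
E
```

```text
t 49.9 tcp [426.4 101.8 234.3] grasp [426.3 102.7 253.3] x [ 0.  -0.1 -1. ] z [ 1. -0.  0.] q [ 0.1 -0.1  1.8 -0.1  1.4  0.1] F [0.  0.1 0.2] w 0.349
scene tray 4574 ((483.72296142578125, 327.6308898925781), (232.94668579101562, 238.25201416015625), 3.7830119132995605)
scene green [547.8 364.9  20.3] ((545.77294921875, 368.540283203125), (13.260767936706543, 79.65403747558594), 1.8812590837478638) z~y slope 0.0022265252818006553 27.38338184323561
scene red [490.1 368.4  20.1] ((488.067626953125, 370.8905334472656), (14.001864433288574, 79.84662628173828), 0.3272465467453003) z~y slope -0.014731732482568219 27.227949538575558
scene white [430.8 336.2  17.5] ((424.0373229980469, 327.2803955078125), (165.88157653808594, 28.11148452758789), 88.45030975341797) z~y slope 0.03958110116497365 27.15203182346147
btn [ 727.9 -120.1  204.4]
file top [ 434.3 -338.   162.3]
top tray 2601 ((481.7190856933594, 326.3868408203125), (228.97683715820312, 239.74395751953125), 3.620180368423462)
top green [542.8 386.3  22.9] ((542.1598510742188, 385.09051513671875), (27.67299461364746, 12.479039192199707), 89.72264099121094) z~y slope -0.07189214935309908 30.196165052072274
top red [484.8 395.9  22.9] ((484.5587463378906, 398.07196044921875), (22.043495178222656, 12.328880310058594), 89.22137451171875) z~y slope 0.0026169300733290754 26.29416944098307
top white [428.5 396.1  23.5] ((429.4586486816406, 397.2125244140625), (22.511789321899414, 14.948843955993652), 88.72537994384766) z~y slope 0.015562721811895715 28.37583148081262
btn [ 723.6 -121.5  205.7]
file top [ 432.7 -340.2  163.8]
```

View pics/s22.png

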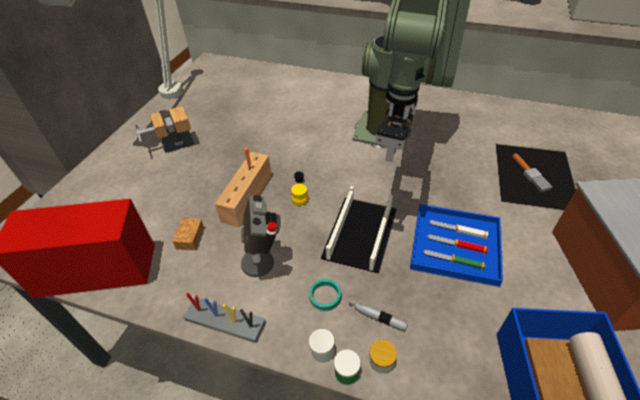

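View pics/s23.png

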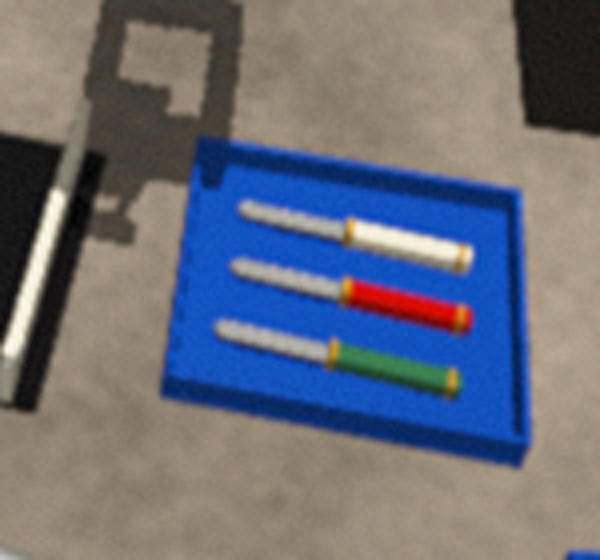

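All three knives lie flat in the tray (handle tops near z = 22), the button is up, the file is in place and the arm is clear, so I am handing in.

```bash
python3 -c "
from station import *
print(finish_job())"
```

```text
the job is handed in; nothing more can be done
None
```

I laid the three knives (green, red, white; no blue this run) across the rack rails and took the picture. I then packed them into the blue tray and handed in at about 50 s of the 210 s.

- **Rack:** each knife was lowered until a light contact of about 4–7 N, then let go. Afterwards the pictures showed all three across both rails, with their middles close to the rack's x axis.
- **Shutter:** I held the first click for just over 1 s at about 6 N. I then pressed on until travel stopped at about 14 N. The shutter joints cannot be read directly, so both stages are inferred from force and travel. Later pictures show the button up again.
- **Tray:** it was knocked about 30 mm aside while I was picking up the white knife. I measured it again before placing that knife.
- **Last checks:** all three knives lie flat and apart on the tray floor, and the gripper is clear of everything. The file stands in its slot, and the other objects look unmoved in the last picture. The two cameras disagree by about 2–5 mm on positions, well inside the margins; no check failed.

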